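# Clamp the pipe sleeve while its seam bonds

### The job

Two white filter-pipe sleeves stand on the cabinet; slip the one that fits over the upright pin at the end of the bar clamp, fully down on the base board, and let go of it, leaving the other sleeve where it is. Then work the clamp only by its trigger: squeeze it towards the fixed grip and let it spring back, again and again, until the jaw's rubber pad presses on the sleeve, firmly enough that the pad's spring visibly gives but gently enough that it does not bottom out and crush the sleeve. Finish while still holding the trigger squeezed with the pad pressing, and leave the other things on the cabinet alone.

Things in the scene. Friction and masses are not known exactly. Their poses are not given: they have to be found in the camera images.
- clamp: One-hand bar clamp on an aluminium board 90 x 325 x 12 mm (fixed). Origin at table height; z up, y along the bar from handle to pin, x across. At y = 105 mm the upright steel pin, 16 mm thick; at y = 139 mm a low stop block 12 mm thick, top z = 34 mm, so hold a sleeve with fingers on its x sides when fitting it. At y = -54.5 mm the fixed grip, at y = -87.5 mm the trigger.
- pin_top (a point): Centre of the top end of the clamp's pin, 28 mm above the board (z = 40 mm). Axes as the clamp's.
- grip_face (a point): Middle of the outer face (towards the pin, +y of the clamp) of the fixed grip: a grey paddle 40 mm wide in x, 9 mm thick, top at z = 105 mm; this point is 20 mm below its top, z = 85 mm. The grip does not move. Round it, bar and housing reach up to z = 52 mm. Axes as the clamp's.
- trigger_face (a point): Middle of the outer face (away from the pin, -y of the clamp) of the trigger paddle, 20 mm below its top, z = 85 mm; moves with the trigger. It lies 42 mm from grip_face when the trigger is free and 22 mm when fully squeezed.
- trigger_travel (a joint): Trigger squeeze towards the grip (+y of the clamp): 0 free, 0.020 m full. A spring returns it (1.8 N free, 4.8 N at full). Its pawl pushes the jaw's toothed bar 1:1, teeth 6 mm apart: a full squeeze brings the jaw on 12 to 20 mm; on release the trigger springs right back, the jaw stays (bar friction 2 N), ready for the next squeeze.
- jaw_travel (a joint): How far the jaw and its bar have come towards the pin (+y of the clamp), 0 to 0.080 m; starts between 0 and 0.030. The face of the pad, unpressed, is at clamp y = 27 mm + jaw travel.
- pad_squash (a joint): How far the rubber pad is pushed back into the jaw against its spring: 0 free to 0.014 m, where it bottoms out hard. The spring gives 1 N plus 1 N per mm. When the trigger is let go, the bar slips back until the pad presses with no more than about 2 N.
- jaw: The dark steel jaw block (34 mm wide, 14 mm thick, top 55 mm above the cabinet top) with its toothed bar and pad, to be moved only by the trigger. Origin at the clamp's origin plus the jaw travel along y; the block's front face is at its y = +5 mm.
- pad: The pad on the jaw: rubber plate 34 mm wide, 26 mm tall, 8 mm thick. Origin: middle of its front face, which looks along +y of the clamp to the pin; z = 34 mm.
- sleeve_wide: Same sleeve as sleeve_wide_center; origin at the centre of its underside, z along its axis.
- sleeve_wide_center (a point): Centre (half-way up) of the white plastic sleeve with the wide bore: outside 36 mm, bore 22 mm, 45 mm tall, standing upright; about 45 g. It fits the pin with 3 mm to spare all round.
- sleeve_narrow_center (a point): Centre (half-way up) of the other white sleeve: outside 36 mm and 45 mm tall as well, but bore only 12 mm, too narrow for the pin. The two stand in each other's place at random.
- tub: Clear flip-top plastic tub, closed and empty, 106 x 156 mm, 70 mm tall; origin under its centre.
- vial_rack: Clear rack with four empty glass vials in one row along its y, 50 x 150 mm, 78 mm tall; origin under its centre.
- suction_cup: Pale grey silicone suction cup, 42 mm wide, 22 mm tall, flat side down; origin under its centre.
- trigger: The trigger of the clamp, a grey paddle like the fixed grip. Origin at the clamp's origin plus the trigger travel along y; see trigger_face.
Mind the look-alikes: they are no part of the job. What is shaped like the sleeve_wide but purple or turquoise is not meant.

How it is judged:
By the outcome, as a careful person would: the job done as asked, in the order asked, and still so for the second after the job is handed in, while the arm keeps its last pose, push and grip.
It also fails if it takes over 64 s, if anything falls off the work surface, if the arm or the gripper's body presses on something with over 40 N, if the wrist force passes 120 N, or if a joint passes its speed limit or range.

### The arm

A 7-joint arm with a two-finger parallel gripper is mounted at the origin on the work surface. World frame = base frame: x ahead of the robot, y to its left, z up, the work surface at z = 0. Lengths are in m, angles in rad, forces in N, time in s.
With the tool pointing down it reaches from about 0.425 to 1.025 m from the base axis. Payload 9.4 kg.
Tool frame: the origin (TCP) lies midway between the tips of the shut fingers; the grasp point (between the pads) lies 19 mm behind it; z points along the fingers, y is the direction in which the jaws open and shut (so a half turn about z gives the same grasp; the last joint's range is limited). The gripper opens to 93 mm and grips with 3 to 60 N. Pads are 15 mm wide; open, the fingers measure 128 mm over their backs; the gripper's body (75 mm by 188 mm) begins 65 mm behind the grasp point.
Start: joints at [1.228, 0.599, -0.003, 1.599, 0.002, 0.943, -0.08], TCP at [0.19, -0.7, 0.219] pointing down, gripper open.
Joint ranges: [-2.57, 2.57], [-0.35, 1.97], [-1.29, 1.29], [0.11, 2.56], [-1.05, 4.19], [0.11, 1.86], [-2.63, 2.63]. Speed limits (rad/s): [2.22, 2.22, 3.01, 3.01, 3.14, 3.14, 3.14].

### API

Orientations are given as a unit quaternion [x, y, z, w].
In Python, from station import observe, imaging, job gives the robot as it stands.
- The arm moves only by the tool drive_tool, never from a script. Its arguments are lists of equal length, an entry for each row: "dp": the shift along the tool's x, y, z in mm, a list of three; "rot": the turn, a rotation vector about the tool's x, y, z in degrees, a list of three; "jaw": the closure, from 0 (fully open) to 1 (shut). In form: {"dp": [[x, y, z], ...], "rot": [[rx, ry, rz], ...], "jaw": [jaw, ...]}. A call has 1 to 10 rows; each row shifts and turns the pose as measured when the row begins, along the tool's axes as they then stand; what a row does not reach is not made up. A row lasts 1/10 s, in which the tool goes at most 50 mm and 8.59 degrees, less where a joint would pass 70% of its speed; a pose out of reach is approached as far as the arm can. A call is refused whole if a number of a shift passes 50 or a number of a turn 8.59, either way. A call with a gripper value outside its range is refused whole. The fingers move at their own pace and stop on an object; "grip_force" is the grip in N (left out, the last holds). Time passes only in rows, so rows that do not move let the fingers close. It gives the time, the measured TCP pose, the force and the opening at its end, in the units of the state.
- observe(): the state, without advancing time (a new reading comes with each control period).
- imaging.camera(name): name is "scene" or "side" or "wrist"; returns (picture, depth): 420x560x3 uint8, red, green, blue; 420x560 float32, m along the optical axis (not along the pixel's ray), 0 where there is no reading.
- imaging.calibration(name): a dict with "fovy" (degrees; the focal length in pixels is half the picture's height over the tangent of half this angle, whatever the lens; pixels are square), "cx", "cy" (the principal point, pixels), "view" (4x4, takes a point from world to camera coordinates); the wrist camera has in their place "mount" (4x4, takes a point from camera to tool coordinates, whose origin is the TCP and whose axes are the flange's). Camera axes: x right, y down, z forward; pixel columns grow to the right and rows downward; lengths in m; the calibration is good to about 2 mm. A picture is of the moment at which its call begins: read the wrist's pose just before it. calibration takes no time and is no camera call.
- job.job_done(): hands the job in, once; it reports no verdict.
The state is a dict: "time": time; "qpos": joint angles; "joint_vel": joint speeds; "effort": joint torques, N m; "ee_pos": TCP position; "tool_rot": TCP orientation; "ft_force": force on the tool from outside, world axes, zero at the start; "torque": the same for the moment, N m; "gripper_width": opening from 0.0 (shut) to 1.0 (fully open).
Only numpy, scipy, OpenCV 4.12 (cv2) and the standard library are available. Lean on these libraries where they do the work, as an engineer would, in place of code of your own. Each camera call takes 0.05 s, during which the arm holds its last target.

## Working session

There is one attempt and no reset: what is moved stays moved. The work goes in short steps, Python scripts to look and compute and a tool call to move; the robot and the scene stay as the last step left them, time stands still between calls to the robot, and variables do not carry over. Pictures are saved under pics/ and viewed, and the job is handed in when it is done.

Besides the shell and the picture viewer there is one more tool, called after "Emit:" in YAML: its name, and indented under it one key for each argument. drive_tool: Moves the arm, as the interface text tells. Its arguments: {"type":"object","properties":{"dp":{"type":"array"},"rot":{"type":"array"},"jaw":{"type":"array"},"grip_force":{"type":"number"}},"required":["dp","rot","jaw"]}

```bash
ls; mkdir -p pics; cat > h.py <<'E'
import numpy as np,cv2
from station import observe,imaging,job
from scipy.spatial.transform import Rotation as R
def snap(name,fn):
    s=observe(); im,d=imaging.camera(name); c=imaging.calibration(name)
    f=im.shape[0]/2/np.tan(np.radians(c['fovy'])/2)
    if 'view' in c: W=np.linalg.inv(np.array(c['view']))
    else:
        T=np.eye(4);T[:3,:3]=R.from_quat(s['tool_rot']).as_matrix();T[:3,3]=s['ee_pos']; W=T@np.array(c['mount'])
    cv2.imwrite('pics/%s.png'%fn,im[:,:,::-1])
    np.savez('pics/%s.npz'%fn,im=im,d=d,W=W,f=f,cx=c['cx'],cy=c['cy'])
    return load(fn)
def load(fn): return dict(np.load('pics/%s.npz'%fn))
def cloud(v):
    h,w=v['d'].shape; u,r=np.meshgrid(np.arange(w),np.arange(h)); d=v['d']
    P=np.stack([(u-v['cx'])/v['f']*d,(r-v['cy'])/v['f']*d,d],-1)
    P=P@v['W'][:3,:3].T+v['W'][:3,3]; P[d<=0]=np.nan; return P
def ray(v,u,r,z):
    q=v['W'][:3,:3]@np.array([(u-v['cx'])/v['f'],(r-v['cy'])/v['f'],1.]); o=v['W'][:3,3]
    return o+q*(z-o[2])/q[2]
def proj(v,p):
    q=np.linalg.inv(v['W'])@np.append(p,1); return q[:2]/q[2]*v['f']+[v['cx'],v['cy']]
E
python3 - <<'E'
from h import *
s=observe();print(s)
for n in('scene','side','wrist'):
    v=snap(n,n+'0'); print(n,v['W'][:3].round(3).tolist(),v['f'],v['cx'],v['cy'])
    c=imaging.calibration(n); print(list(c))
E
```

```text
pics
{'time': 0.0, 'qpos': array([ 1.22832559,  0.60012457, -0.00253368,  1.60013602,  0.00182731,
        0.94290683, -0.07980048]), 'joint_vel': array([ 5.03749045e-04,  7.35814133e-05, -9.89660910e-04, -1.08812973e-05,
       -4.30026189e-04,  7.28146386e-04,  2.46138924e-04]), 'effort': array([ 6.98524345e-04, -7.65073371e+01,  1.49785370e+00, -2.52353024e+01,
       -5.23181143e-02,  1.68873434e-02,  1.42783824e-04]), 'ee_pos': array([ 0.19026156, -0.69907463,  0.21775833]), 'tool_rot': array([ 9.91179032e-01,  1.32527388e-01, -1.88582091e-04, -7.63660115e-04]), 'ft_force': array([ 0.36527107,  0.7094732 , -0.01830295]), 'torque': array([-0.01476449, -0.00917316,  0.03495562]), 'gripper_width': 1.0002585476542616}
scene [[0.766, 0.487, -0.42, 0.99], [0.643, -0.57, 0.512, -0.618], [0.01, -0.662, -0.749, 0.974]] 504.5039765104668 275.27531418342363 219.47062812963244
['fovy', 'cx', 'cy', 'view']
side [[0.958, -0.193, 0.213, 0.155], [-0.287, -0.687, 0.667, -1.071], [0.018, -0.701, -0.713, 1.181]] 532.2327756415714 277.90911065023045 207.54257895698598
['fovy', 'cx', 'cy', 'view']
wrist [[0.263, -0.923, -0.283, 0.269], [-0.965, -0.252, -0.075, -0.678], [-0.002, 0.292, -0.956, 0.385]] 299.5746786994841 277.60269448579015 208.04180501978652
['fovy', 'cx', 'cy', 'mount']
```

View pics/scene0.png

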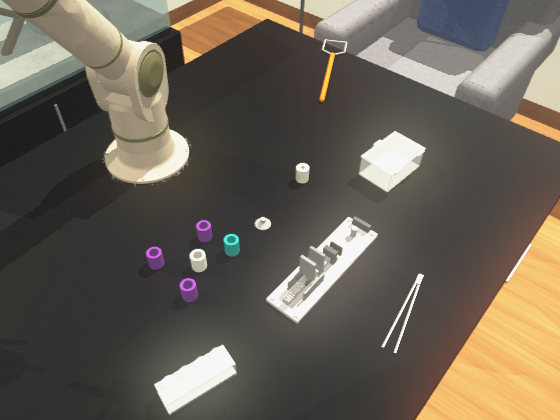

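View pics/side0.png

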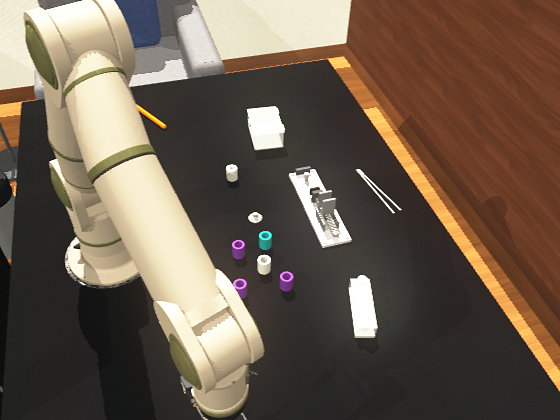

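View pics/wrist0.png

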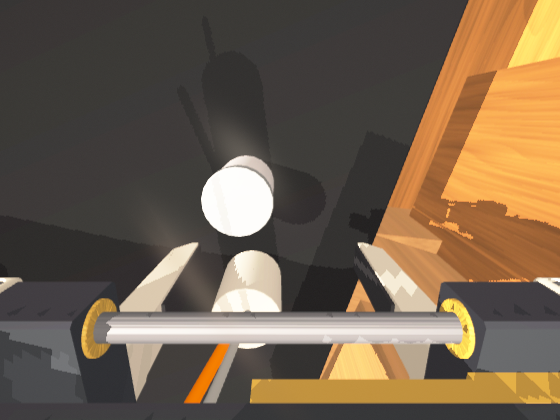

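```bash
python3 - <<'E'
from h import *
v=load('wrist0');P=cloud(v)
for u,r in [(237,200),(260,165),(250,270),(100,200),(220,370)]: print(u,r,P[r,u],v['d'][r,u])
a=load('scene0');b=load('side0')
A=cv2.resize(a['im'][130:330,140:400],None,fx=3,fy=3,interpolation=cv2.INTER_CUBIC)
B=cv2.resize(b['im'][150:310,220:370],None,fx=4,fy=4-.25,interpolation=cv2.INTER_CUBIC)
cv2.imwrite('pics/sc.png',A[:,:,::-1]);cv2.imwrite('pics/sd.png',B[:,:,::-1])
Pa=cloud(a);Pb=cloud(b)
for u,r in [(302,168),(198,255)]: print(Pa[r,u])
for u,r in [(231,168),(264,260)]: print(Pb[r,u])
E
```

```text
237 200 [ 0.18266365 -0.65926328  0.10144821] 0.29407778
260 165 [ 0.21190967 -0.67147403  0.04080537] 0.3447175
250 270 [ 0.08851576 -0.69145887  0.06012502] 0.3626047
100 200 [ 0.10399475 -0.47661239  0.00079343] 0.39895093
220 370 [ 0.07706754 -0.68357533  0.20085659] 0.23066638
[0.39848357 0.21497471 0.03524786]
[ 0.39260974 -0.1743108   0.02733412]
[0.40197014 0.21185612 0.03812946]
[ 0.40425797 -0.17647033  0.0282744 ]
```

View pics/sc.png

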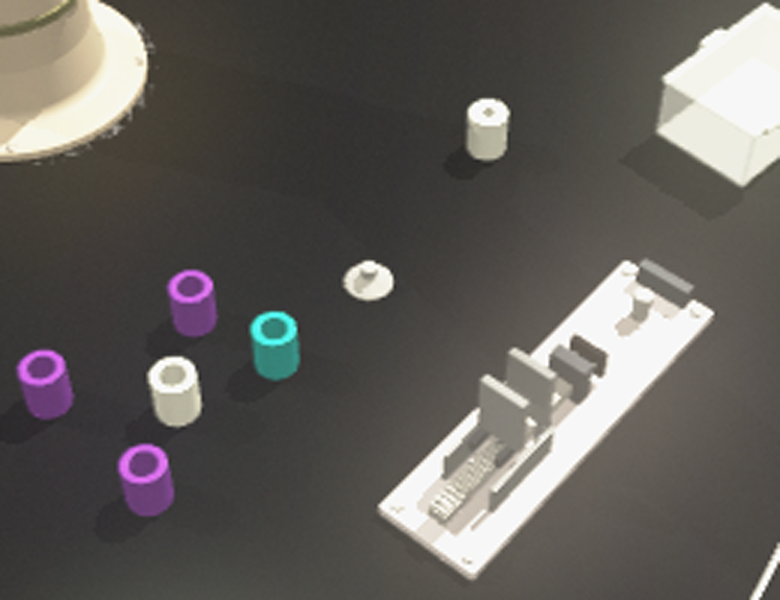

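View pics/sd.png

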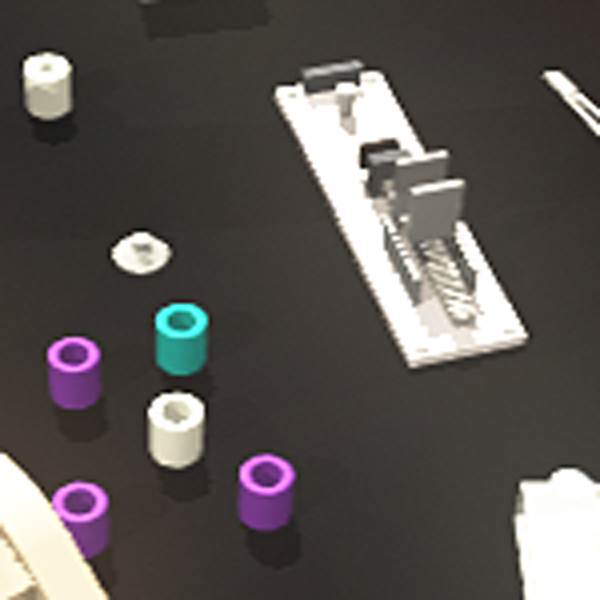

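```bash
python3 - <<'E'
from h import *
for n,(r0,r1,c0,c1) in {'scene0':(210,325,262,382),'side0':(160,250,282,358)}.items():
    v=load(n);P=cloud(v);im=v['im'].astype(int)
    m=np.zeros(im.shape[:2],np.uint8);m[r0:r1,c0:c1]=1
    m&=((im.min(2)>165)).astype(np.uint8)
    n_,l,st,_=cv2.connectedComponentsWithStats(m); k=1+st[1:,4].argmax(); m=(l==k).astype(np.uint8)
    print(n,st[k]); Q=P[m>0]; print('z',np.nanpercentile(Q[:,2],[5,25,50,75,95]))
    cs,_=cv2.findContours(m,cv2.RETR_EXTERNAL,cv2.CHAIN_APPROX_NONE); c=max(cs,key=len)[:,0]
    G=np.array([ray(v,u,r,.012)[:2] for u,r in c],np.float32)
    h=cv2.minAreaRect((G*1000)); print(h, cv2.boxPoints(h).tolist())
    # sleeves
    for nm,(u,r) in {'scene0':{'wide':(198,260)},'side0':{'wide':(264,264)}}[n].items():
        m=np.zeros(im.shape[:2],np.uint8);m[r-20:r+20,u-16:u+16]=1
        sat=im.max(2)-im.min(2); m&=((im.min(2)>90)&(sat<60)).astype(np.uint8)
        n_,l,st,ce=cv2.connectedComponentsWithStats(m);k=1+st[1:,4].argmax();print(nm,st[k])
        cs,_=cv2.findContours((l==k).astype(np.uint8),cv2.RETR_EXTERNAL,cv2.CHAIN_APPROX_NONE); c=max(cs,key=len)[:,0]
        G=np.array([ray(v,a,b,.045)[:2] for a,b in c]); 
        # far half of top rim: fit circle R18 by contour points farthest from camera
        o=v['W'][:2,3]
        from scipy.optimize import least_squares
        d=np.linalg.norm(G-o,axis=1); 
        c0=G.mean(0)
        for it in range(5):
            s=((G-c0)@((c0-o)/np.linalg.norm(c0-o)))>0.000
            c0=least_squares(lambda x:np.linalg.norm(G[s]-x,axis=1)-.018,c0,loss='soft_l1',f_scale=.001).x
        print('top centre',c0,s.sum())
E
```

```text
scene0 [ 266  217  112  105 3013]
z [0.00825301 0.0103964  0.01188656 0.01359978 0.03909049]
((623.9949951171875, 6.386932373046875), (103.80855560302734, 326.040771484375), 0.06749524176120758) [[571.8987426757812, 169.34605407714844], [572.2827758789062, -156.69447326660156], [676.0912475585938, -156.5721893310547], [675.7072143554688, 169.4683380126953]]
wide [189 249  18  23 343]
top centre [ 0.40141204 -0.18386199] 21
side0 [ 289  169   63   79 1501]
z [0.00362783 0.00769615 0.00988847 0.01233957 0.03669908]
((636.1399536132812, 1.051849365234375), (108.52085876464844, 330.5491943359375), 0.16515211760997772) [[581.4033813476562, 166.1693572998047], [582.3561401367188, -164.3784637451172], [690.8765258789062, -164.06565856933594], [689.9237670898438, 166.48216247558594]]
wide [257 254  14  21 248]
top centre [ 0.39991926 -0.18776526] 18
```

```bash
cat >> h.py <<'E'
def plan(tx,ty,tz,phi,n,s=None):
    "phi: desired world angle of tool x (deg); prints rows"
    s=observe(); p=np.array(s['ee_pos'])*1e3; M=R.from_quat(s['tool_rot']).as_matrix()
    ph=np.degrees(np.arctan2(M[1,0],M[0,0])); 
    print('pos',p.round(1),'phi',round(ph,2),'zaxis',M[:,2].round(4),'t',round(s['time'],2))
    d=np.array([tx,ty,tz])-p; step=((phi-ph+180)%360-180)/n
    rows=[]
    for i in range(n):
        a=np.radians(ph+step*i); w=d/n
        rows.append([round(float(x)) for x in (w[0]*np.cos(a)+w[1]*np.sin(a), w[0]*np.sin(a)-w[1]*np.cos(a), -w[2])])
    print('dp',rows,'rotz',round(-step,2))
E
python3 - <<'E'
from h import *
plan(400,-185,200,90,14)
for n in ('scene0','side0'):
    v=load(n);im=v['im'].astype(int);hsv=cv2.cvtColor(v['im'],cv2.COLOR_RGB2HSV)
    m=((hsv[...,1]>120)&(hsv[...,2]>60)&(hsv[...,0]>80)&(hsv[...,0]<160)).astype(np.uint8)
    n_,l,st,ce=cv2.connectedComponentsWithStats(m)
    for k in range(1,n_):
        if 100<st[k,4]<900: print(n,ce[k],st[k,4],ray(v,*ce[k],.025)[:2].round(3))
E
```

```text
pos [ 190.3 -699.2  218. ] phi 15.23 zaxis [-4.0e-04  1.1e-03 -1.0e+00] t 0.15
dp [[24, -32, 1], [27, -29, 1], [30, -26, 1], [32, -24, 1], [34, -21, 1], [36, -17, 1], [37, -14, 1], [38, -10, 1], [39, -7, 1], [40, -3, 1], [40, 1, 1], [39, 4, 1], [39, 8, 1], [38, 11, 1]] rotz -5.34
scene0 [203.78947368 226.34210526] 114 [ 0.338 -0.102]
scene0 [231.23762376 244.46534653] 303 [ 0.429 -0.099]
scene0 [154.75919732 257.27759197] 299 [ 0.319 -0.244]
scene0 [187.90604027 285.44295302] 149 [ 0.436 -0.248]
side0 [264.85067873 239.73303167] 221 [ 0.427 -0.103]
side0 [237.93121693 249.38624339] 189 [ 0.345 -0.117]
side0 [286.02427184 281.26213592] 206 [ 0.442 -0.26 ]
side0 [240.57391304 287.80869565] 115 [ 0.32  -0.248]
```

Emit:
drive_tool:
  dp:
    - [24, -32, 1]
    - [27, -29, 1]
    - [30, -26, 1]
    - [32, -24, 1]
    - [34, -21, 1]
    - [36, -17, 1]
    - [37, -14, 1]
    - [38, -10, 1]
    - [39, -7, 1]
    - [40, -3, 1]
  rot:
    - [0, 0, -5.5]
    - [0, 0, -5.5]
    - [0, 0, -5.5]
    - [0, 0, -5.5]
    - [0, 0, -5.5]
    - [0, 0, -5.5]
    - [0, 0, -5.5]
    - [0, 0, -5.5]
    - [0, 0, -5.5]
    - [0, 0, -5.5]
  jaw: [0.3, 0.3, 0.3, 0.3, 0.3, 0.3, 0.3, 0.3, 0.3, 0.3]

```text
time: 1.15
ee_pos: [0.3319, -0.3181, 0.2048]
tool_rot: [0.809, 0.587, -0.001, -0.001]
ft_force: [1.1, 0.1, 0.3]
gripper_width: 0.702
```

```bash
python3 -c "
from h import *
plan(400,-185,200,90,7)"
```

```text
pos [ 331.9 -318.1  204.8] phi 71.91 zaxis [-3.e-03 -3.e-04 -1.e+00] t 1.15
dp [[21, 3, 1], [21, 4, 1], [21, 5, 1], [20, 6, 1], [20, 7, 1], [20, 8, 1], [19, 9, 1]] rotz -2.58
```

Emit:
drive_tool:
  dp:
    - [21, 4, 1]
    - [21, 5, 1]
    - [21, 5, 1]
    - [20, 6, 1]
    - [20, 7, 1]
    - [20, 8, 1]
    - [19, 9, 1]
    - [0, 0, 0]
  rot:
    - [0, 0, -2.6]
    - [0, 0, -2.6]
    - [0, 0, -2.6]
    - [0, 0, -2.6]
    - [0, 0, -2.6]
    - [0, 0, -2.6]
    - [0, 0, -2.6]
    - [0, 0, 0]
  jaw: [0.3, 0.3, 0.3, 0.3, 0.3, 0.3, 0.3, 0.3]

```text
time: 1.95
ee_pos: [0.4026, -0.1741, 0.1977]
tool_rot: [0.698, 0.716, -0.001, -0.001]
ft_force: [0.9, 0.4, -0.0]
gripper_width: 0.703
```

```bash
python3 -c "
from h import *
plan(400,-185,200,90,1)
snap('wrist','w1')"
```

```text
pos [ 402.6 -174.1  197.7] phi 91.5 zaxis [-2.4e-03  5.0e-04 -1.0e+00] t 1.95
dp [[-11, -3, -2]] rotz 1.5
```

View pics/w1.png

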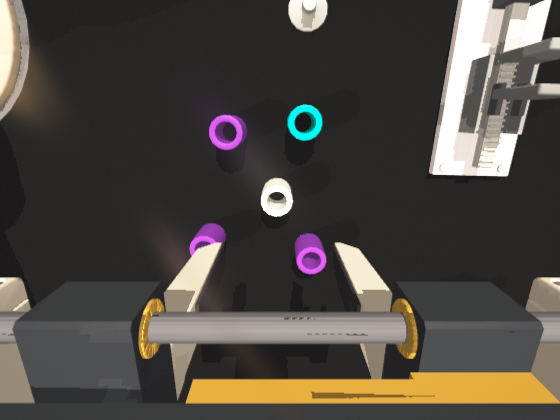

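```bash
cat >> h.py <<'E'
def sleeve(v,u,r,hw=28,z=.045,thr=150):
    im=v['im'].astype(int); m=np.zeros(im.shape[:2],np.uint8); m[max(r-hw,0):r+hw,max(u-hw,0):u+hw]=1
    m&=((im.min(2)>thr)&(im.max(2)-im.min(2)<70)).astype(np.uint8)
    n_,l,st,ce=cv2.connectedComponentsWithStats(m);k=1+st[1:,4].argmax()
    m=(l==k).astype(np.uint8); print(st[k])
    cs,hi=cv2.findContours(m,cv2.RETR_CCOMP,cv2.CHAIN_APPROX_NONE)
    for c in cs:
        if len(c)>12:
            e=cv2.fitEllipse(c); print('ell',np.round(e[0],1),np.round(e[1],1),round(e[2]),'->',ray(v,*e[0],z)[:3].round(4), 'diam mm',(np.array(e[1])/v['f']*(v['W'][2,3]-z)/abs(v['W'][2,2])*1e3).round(1))
E
python3 - <<'E'
from h import *
v=load('w1'); sleeve(v,277,197)
P=cloud(v)
print(np.round([P[190,262+i] for i in range(0,30,3)],3).tolist())
print(v['W'].round(3).tolist())
cv2.imwrite('pics/w1c.png',cv2.resize(v['im'][150:250,220:340],None,fx=5,fy=5)[:,:,::-1])
E
```

```text
[261 178  32  39 818]
ell [276.3 197.3] [30.9 38.4] 1 -> [ 0.4005 -0.1772  0.045 ] diam mm [34.5 42.8]
ell [276.6 197.4] [12.4 19.4] 95 -> [ 0.4008 -0.1773  0.045 ] diam mm [13.8 21.6]
[[0.382, -0.18, 0.0], [0.388, -0.17, 0.044], [0.391, -0.169, 0.046], [0.395, -0.169, 0.046], [0.398, -0.169, 0.046], [0.401, -0.169, 0.046], [0.404, -0.169, 0.045], [0.408, -0.168, 0.047], [0.411, -0.169, 0.045], [0.415, -0.171, 0.033]]
[[1.0, 0.026, 0.004, 0.401], [0.026, -0.957, -0.29, -0.093], [-0.004, 0.29, -0.957, 0.365], [0.0, 0.0, 0.0, 1.0]]
```

View pics/w1c.png

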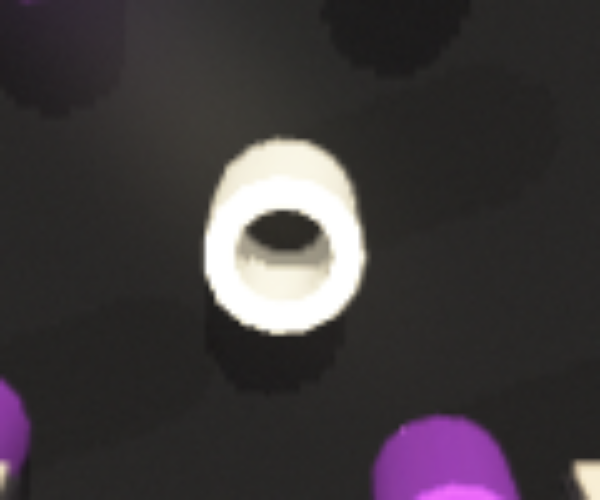

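```bash
python3 - <<'E'
from h import *
v=load('w1'); p=ray(v,277,201,.045);print(p, proj(v,p))
plan(p[0]*1e3,p[1]*1e3,100,90,3)
E
```

```text
[ 0.40139776 -0.18142796  0.045     ] [277. 201.]
pos [ 401.8 -175.3  197.6] phi 91.36 zaxis [-0.0031  0.     -1.    ] t 2.0
dp [[-2, 0, 33], [-2, 0, 33], [-2, 0, 33]] rotz 0.45
```

Emit:
drive_tool:
  dp:
    - [-3, 0, 35]
    - [-3, 0, 35]
    - [-2, 0, 35]
    - [0, 0, 35]
    - [0, 0, 30]
    - [0, 0, 14]
    - [0, 0, 0]
  rot:
    - [0, 0, 0.5]
    - [0, 0, 0.5]
    - [0, 0, 0.4]
    - [0, 0, 0]
    - [0, 0, 0]
    - [0, 0, 0]
    - [0, 0, 0]
  jaw: [0.3, 0.3, 0.3, 0.3, 0.3, 0.3, 0.3]

```text
time: 2.7
ee_pos: [0.3997, -0.1928, 0.0087]
tool_rot: [0.713, 0.701, -0.004, 0.002]
ft_force: [0.6, 0.1, 0.5]
gripper_width: 0.7
```

```bash
python3 -c "
from h import *
plan(401,-183,13,90,1)
snap('wrist','w2')"
```

```text
pos [ 399.7 -192.8    8.7] phi 89.03 zaxis [-0.0031 -0.0075 -1.    ] t 2.7
dp [[10, 1, -4]] rotz -0.97
```

View pics/w2.png

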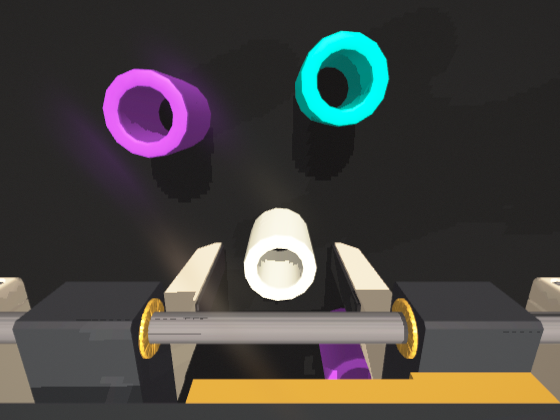

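Emit:
drive_tool:
  dp:
    - [6, 1, -4]
    - [4, 0, -1]
    - [0, 0, 0]
  rot:
    - [0, 0.4, -0.9]
    - [0, 0, 0]
    - [0, 0, 0]
  jaw: [0.3, 0.3, 0.3]

```text
time: 3.05
ee_pos: [0.4034, -0.1831, 0.0172]
tool_rot: [0.708, 0.706, 0.002, 0.002]
ft_force: [0.0, -0.0, -0.2]
gripper_width: 0.7
```

```bash
python3 -c "
from h import *
v=snap('wrist','w3')
plan(401,-183,13,90,1)
cv2.imwrite('pics/w3c.png',cv2.resize(v['im'][190:320,200:360],None,fx=4,fy=4)[:,:,::-1])
"
```

```text
pos [ 403.4 -183.4   17.2] phi 89.83 zaxis [ 5.9e-03 -3.0e-04 -1.0e+00] t 3.1
dp [[0, -2, 4]] rotz -0.17
```

View pics/w3c.png

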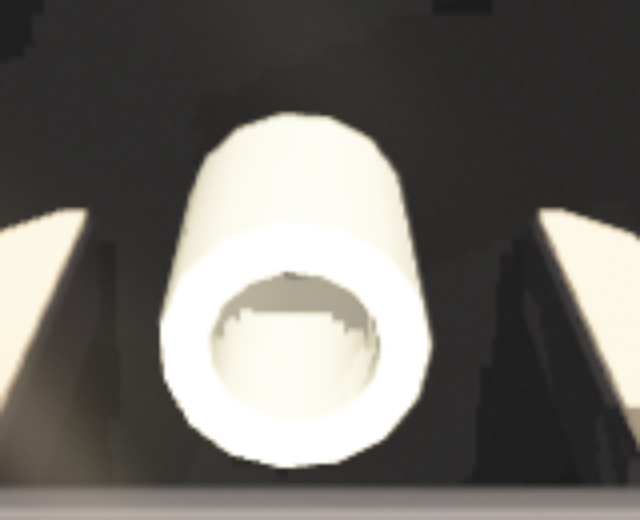

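```bash
python3 -c "
from h import *
v=load('w3');print(ray(v,274,276.5,.045), v['W'][:3,3])
"
```

```text
[ 0.40131093 -0.1812447   0.045     ] [ 0.40284835 -0.10168828  0.18428703]
```

Emit:
drive_tool:
  dp:
    - [1, -2, 3]
    - [0, 0, 0]
    - [0, 0, 0]
    - [0, 0, 0]
    - [0, 0, 0]
    - [0, 0, 0]
    - [0, 0, 0]
  rot:
    - [0.3, 0, 0]
    - [0, 0, 0]
    - [0, 0, 0]
    - [0, 0, 0]
    - [0, 0, 0]
    - [0, 0, 0]
    - [0, 0, 0]
  jaw: [0.3, 0.7, 0.7, 0.7, 0.7, 0.7, 0.7]
  grip_force: 15

```text
time: 3.8
ee_pos: [0.402, -0.1829, 0.0152]
tool_rot: [0.708, 0.706, 0.001, 0.001]
ft_force: [0.4, 0.4, 1.6]
gripper_width: 0.371
```

```bash
cat >> h.py <<'E'
def tri(pairs):
    A=np.zeros((3,3));b=np.zeros(3)
    for v,u,r in pairs:
        q=v['W'][:3,:3]@np.array([(u-v['cx'])/v['f'],(r-v['cy'])/v['f'],1.]); q/=np.linalg.norm(q)
        M=np.eye(3)-np.outer(q,q);A+=M;b+=M@v['W'][:3,3]
    return np.linalg.solve(A,b)
E
python3 - <<'E'
from h import *
a=load('scene0');b=load('side0')
print(tri([(a,355,227.5),(b,306.5,174)]),ray(a,355,227.5,.04),ray(b,306.5,174,.04))
plan(402,-180,130,90,3)
E
```

```text
[0.63044237 0.12739279 0.03423928] [0.63107058 0.12697767 0.04      ] [0.62787591 0.11668332 0.04      ]
pos [ 402.  -182.9   15.2] phi 89.79 zaxis [ 0.003  -0.0011 -1.    ] t 3.8
dp [[1, 0, -38], [1, 0, -38], [1, 0, -38]] rotz -0.07
```

Emit:
drive_tool:
  dp:
    - [0, 0, -40]
    - [0, 0, -45]
    - [10, 10, -35]
    - [27, 30, 0]
    - [27, 30, 0]
    - [27, 30, 0]
    - [27, 30, 0]
    - [27, 30, 0]
    - [27, 30, 0]
    - [20, 20, 0]
  rot:
    - [0, 0, 0]
    - [0, 0, 0]
    - [0, 0, 0]
    - [0, 0, 0]
    - [0, 0, 0]
    - [0, 0, 0]
    - [0, 0, 0]
    - [0, 0, 0]
    - [0, 0, 0]
    - [0, 0, 0]
  jaw: [0.7, 0.7, 0.7, 0.7, 0.7, 0.7, 0.7, 0.7, 0.7, 0.7]

```text
time: 4.8
ee_pos: [0.6152, 0.0091, 0.1368]
tool_rot: [0.713, 0.701, -0.003, -0.001]
ft_force: [-0.4, -0.2, -1.1]
gripper_width: 0.372
```

```bash
python3 -c "
from h import *
plan(630,30,130,90,1)"
```

```text
pos [615.2   9.1 136.8] phi 89.08 zaxis [-0.0061 -0.0021 -1.    ] t 4.8
dp [[21, 14, 7]] rotz -0.92
```

Emit:
drive_tool:
  dp:
    - [7, 12, 0]
    - [0, 0, 0]
    - [0, 0, 0]
  rot:
    - [0, 0, -0.9]
    - [0, 0, 0]
    - [0, 0, 0]
  jaw: [0.7, 0.7, 0.7]

```text
time: 5.1
ee_pos: [0.629, 0.0208, 0.1354]
tool_rot: [0.705, 0.709, -0.002, -0.002]
ft_force: [-0.1, -1.5, -0.8]
gripper_width: 0.372
```

```bash
python3 -c "
from h import *
plan(630,30,130,90,1)
snap('wrist','w4')"
```

```text
pos [629.   20.8 135.4] phi 90.28 zaxis [-6.8e-03  2.0e-04 -1.0e+00] t 5.1
dp [[9, 1, 5]] rotz 0.28
```

View pics/w4.png

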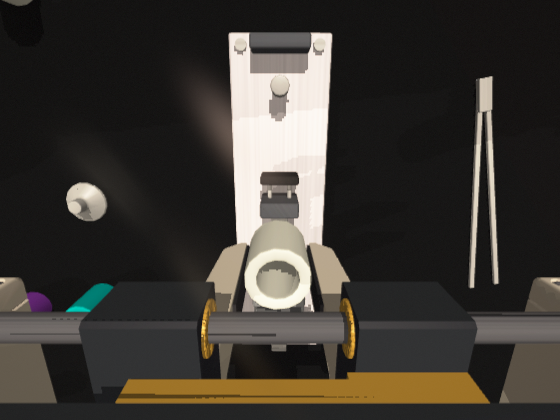

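```bash
python3 - <<'E'
from h import *
v=load('w4');P=cloud(v)
cv2.imwrite('pics/w4c.png',cv2.resize(v['im'][25:225,200:360],None,fx=3.75,fy=3,interpolation=cv2.INTER_CUBIC)[:,:,::-1])
cv2.imwrite('pics/w4d.png',cv2.resize(v['im'][210:330,210:350],None,fx=5,fy=5,interpolation=cv2.INTER_CUBIC)[:,:,::-1])
print([P[r,280].round(4).tolist() for r in (82,86,90,42,180,205)])
im=v['im'].astype(int)
for r in range(60,225,20):
    c=np.where(im[r,215:345].min(1)>170)[0]+215; l,rr=c.min(),c.max()
    print(r,ray(v,l,r,.012)[:2].round(4),ray(v,rr,r,.012)[:2].round(4))
col=np.where(im[20:60,235:245].min(2).mean(1)>150)[0]+20; print('top edge',col.min(), ray(v,240,col.min(),.012))
E
```

```text
[[0.6295, 0.1295, 0.0412], [0.6295, 0.1264, 0.0418], [0.6295, 0.1235, 0.0407], [0.6293, 0.1597, 0.0352], [0.6301, 0.0504, 0.048], [0.6302, 0.0302, 0.0558]]
60 [0.5852 0.1504] [0.6733 0.1506]
80 [0.5854 0.134 ] [0.6733 0.1344]
100 [0.5847 0.1171] [0.6733 0.1175]
120 [0.585  0.0996] [0.6734 0.1   ]
140 [0.5852 0.0813] [0.6734 0.0818]
160 [0.5854 0.0624] [0.6734 0.0629]
180 [0.5847 0.0428] [0.6734 0.0433]
200 [0.5849 0.0223] [0.6734 0.0229]
220 [0.5852 0.001 ] [0.6734 0.0017]
top edge 33 [0.59471355 0.1715349  0.012     ]
```

View pics/w4c.png

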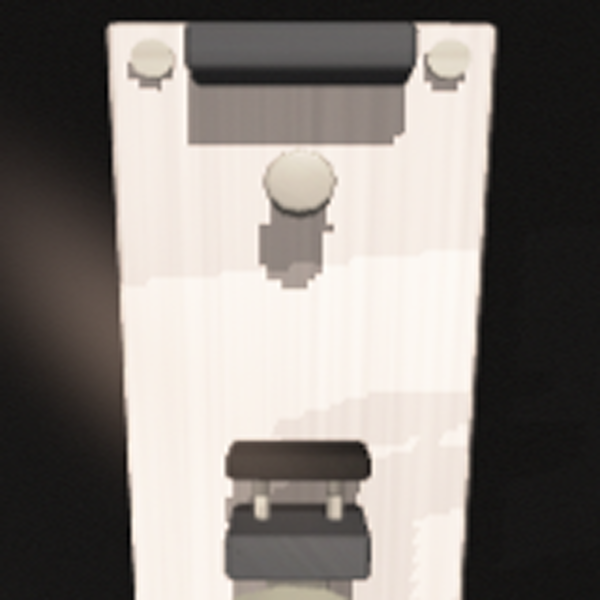

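View pics/w4d.png

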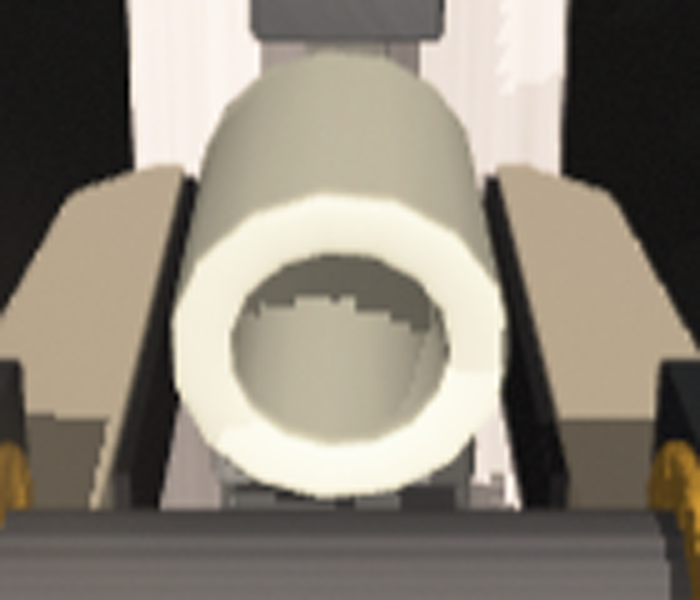

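```bash
python3 - <<'E'
from h import *
v=load('w4');p=ray(v,280,85,.04);print(p)
s=ray(v,278,279,.1652);print(s); 
w=load('w3')
s2=observe();print(s2['ee_pos'])
d=p-s;print('need shift',d)
plan(s2['ee_pos'][0]*1e3+d[0]*1e3,s2['ee_pos'][1]*1e3+d[1]*1e3,90,90,3)
E
```

```text
[0.6295126  0.12735217 0.04      ]
[0.62932044 0.02235421 0.1652    ]
[0.62885309 0.02056108 0.13545882]
need shift [ 0.00019216  0.10499796 -0.1252    ]
pos [628.9  20.6 135.5] phi 90.26 zaxis [-6.8e-03  1.0e-04 -1.0e+00] t 5.15
dp [[35, 0, 15], [35, 0, 15], [35, 0, 15]] rotz 0.09
```

Emit:
drive_tool:
  dp:
    - [35, 0, 10]
    - [35, 0, 15]
    - [27, 0, 15]
    - [8, 0, 14]
    - [0, 0, 0]
    - [0, 0, 0]
  rot:
    - [-0.4, 0, 0]
    - [0, 0, 0]
    - [0, 0, 0]
    - [0, 0, 0]
    - [0, 0, 0]
    - [0, 0, 0]
  jaw: [0.7, 0.7, 0.7, 0.7, 0.7, 0.7]

```text
time: 5.75
ee_pos: [0.6256, 0.1176, 0.08]
tool_rot: [0.71, 0.704, -0.002, 0.002]
ft_force: [0.1, 0.2, -0.0]
gripper_width: 0.37
```

```bash
python3 -c "
from h import *
v=snap('wrist','w5')
plan(629.1,125.6,75,90,1)
cv2.imwrite('pics/w5c.png',cv2.resize(v['im'][190:330,200:360],None,fx=4.5,fy=4,interpolation=cv2.INTER_CUBIC)[:,:,::-1])
v=snap('side','s5');cv2.imwrite('pics/s5c.png',cv2.resize(v['im'][130:260,260:380],None,fx=4.5,fy=4.5,interpolation=cv2.INTER_CUBIC)[:,:,::-1])
v=snap('scene','c5');cv2.imwrite('pics/c5c.png',cv2.resize(v['im'][150:330,260:420],None,fx=3.3,fy=3.3,interpolation=cv2.INTER_CUBIC)[:,:,::-1])
"
```

```text
pos [625.6 117.1  79.9] phi 89.52 zaxis [-0.0015 -0.006  -1.    ] t 5.8
dp [[9, 3, 5]] rotz -0.48
```

View pics/w5c.png

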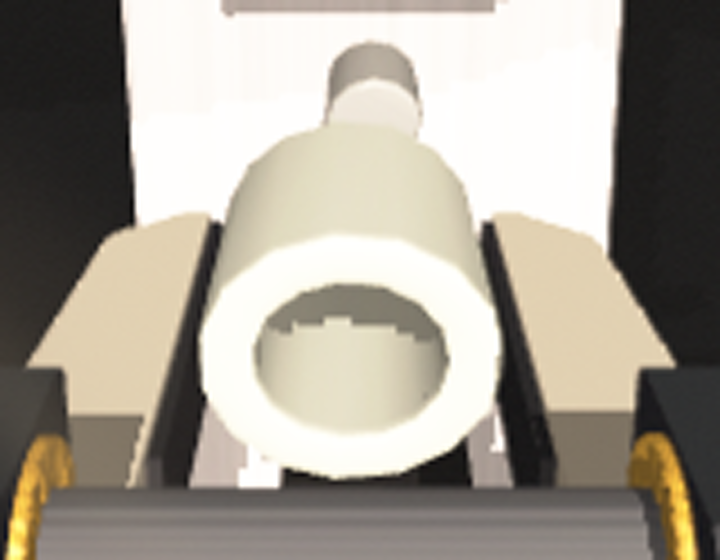

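View pics/s5c.png

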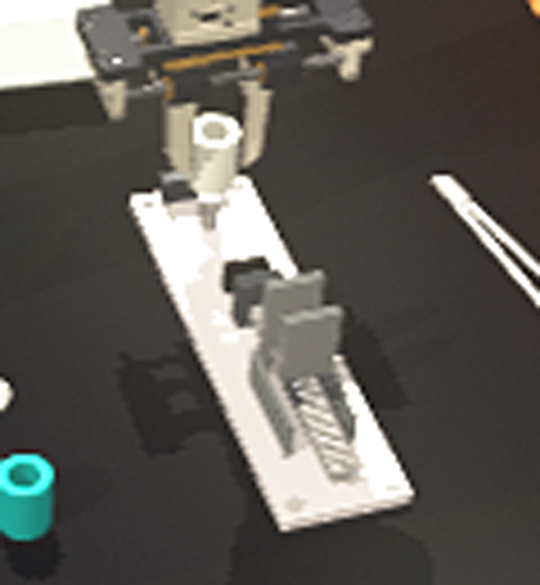

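View pics/c5c.png

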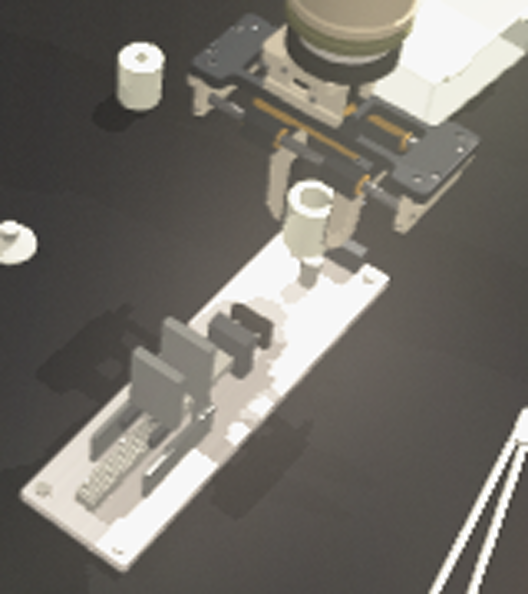

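Emit:
drive_tool:
  dp:
    - [9, 3, 3]
    - [0, 0, 0]
    - [0, 0, 0]
  rot:
    - [0, 0.3, -0.4]
    - [0, 0, 0]
    - [0, 0, 0]
  jaw: [0.7, 0.7, 0.7]

```text
time: 6.2
ee_pos: [0.6307, 0.1244, 0.0785]
tool_rot: [0.709, 0.705, 0.001, 0.001]
ft_force: [0.1, 0.3, -1.3]
gripper_width: 0.372
```

```bash
python3 -c "
from h import *
plan(629.1,125.6,75,90,1)
v=snap('wrist','w6')
print(proj(v,[.6295,.1273,.04]))
cv2.imwrite('pics/w6c.png',cv2.resize(v['im'][190:330,200:360],None,fx=4.5,fy=4,interpolation=cv2.INTER_CUBIC)[:,:,::-1])
"
```

```text
pos [630.7 124.4  78.5] phi 89.72 zaxis [ 0.0019  0.     -1.    ] t 6.2
dp [[1, -2, 4]] rotz -0.28
[276.00927621 229.23333825]
```

View pics/w6c.png

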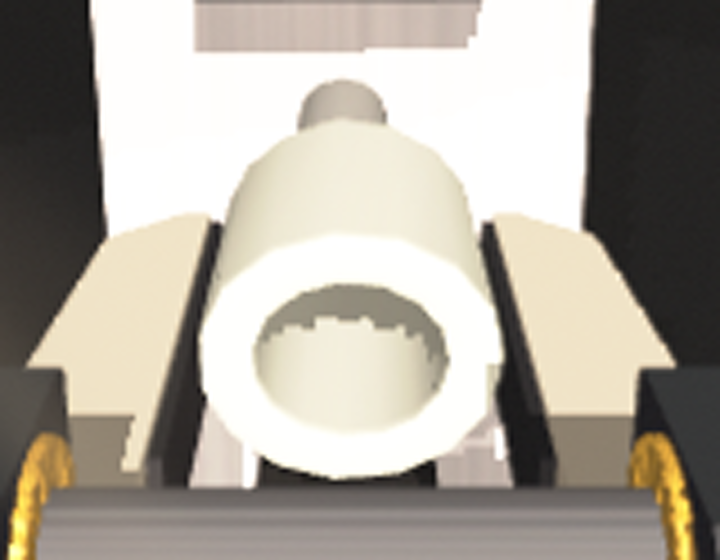

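Emit:
drive_tool:
  dp:
    - [1, -2, 8]
    - [0, 0, 7]
    - [0, 0, 0]
  rot:
    - [0, 0, 0]
    - [0, 0, 0]
    - [0, 0, 0]
  jaw: [0.7, 0.7, 0.7]

```text
time: 6.55
ee_pos: [0.6285, 0.1255, 0.0624]
tool_rot: [0.709, 0.705, 0.001, 0.001]
ft_force: [0.7, -0.2, -0.8]
gripper_width: 0.372
```

Emit:
drive_tool:
  dp:
    - [0, 0, 7]
    - [0, 0, 7]
    - [0, 0, 0]
  rot:
    - [0, 0, 0]
    - [0, 0, 0]
    - [0, 0, 0]
  jaw: [0.7, 0.7, 0.7]

```text
time: 6.85
ee_pos: [0.6282, 0.1255, 0.0465]
tool_rot: [0.709, 0.705, 0.0, 0.001]
ft_force: [-0.3, -0.1, -0.4]
gripper_width: 0.373
```

Emit:
drive_tool:
  dp:
    - [0, 0, 7]
    - [0, 0, 7]
    - [0, 0, 2]
    - [0, 0, 0]
  rot:
    - [0, 0, 0]
    - [0, 0, 0]
    - [0, 0, 0]
    - [0, 0, 0]
  jaw: [0.7, 0.7, 0.7, 0.7]

```text
time: 7.25
ee_pos: [0.6282, 0.1256, 0.0287]
tool_rot: [0.709, 0.706, 0.0, 0.0]
ft_force: [-0.3, -0.6, -0.7]
gripper_width: 0.373
```

Nearly down; 2 mm more, then release gently.

Emit:
drive_tool:
  dp:
    - [0, 0, 2]
    - [0, 0, 0]
    - [0, 0, 0]
    - [0, 0, 0]
  rot:
    - [0, 0, 0]
    - [0, 0, 0]
    - [0, 0, 0]
    - [0, 0, 0]
  jaw: [0.7, 0.7, 0.5, 0.35]

```text
time: 7.65
ee_pos: [0.6287, 0.1259, 0.0276]
tool_rot: [0.709, 0.706, 0.001, 0.001]
ft_force: [0.1, 0.1, -0.2]
gripper_width: 0.499
```

```bash
python3 -c "
from h import *
plan(628,126,27,90,1);print(observe()['gripper_width'])
v=snap('wrist','w7')
v=snap('side','s7');cv2.imwrite('pics/s7c.png',cv2.resize(v['im'][130:260,260:380],None,fx=4.5,fy=4.5,interpolation=cv2.INTER_CUBIC)[:,:,::-1])
"
```

```text
pos [628.7 125.9  27.6] phi 89.74 zaxis [ 2.3e-03  1.0e-04 -1.0e+00] t 7.65
dp [[0, -1, 1]] rotz -0.26
0.4990886413437704
```

View pics/w7.png

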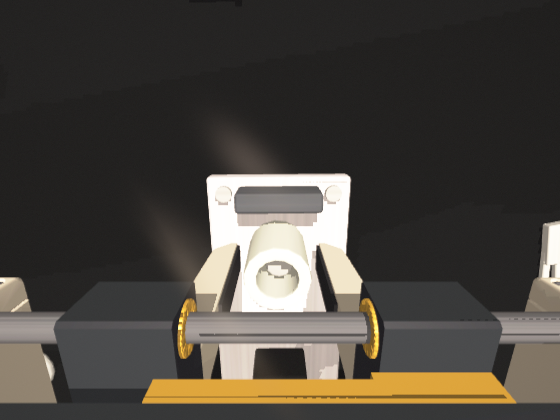

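View pics/s7c.png

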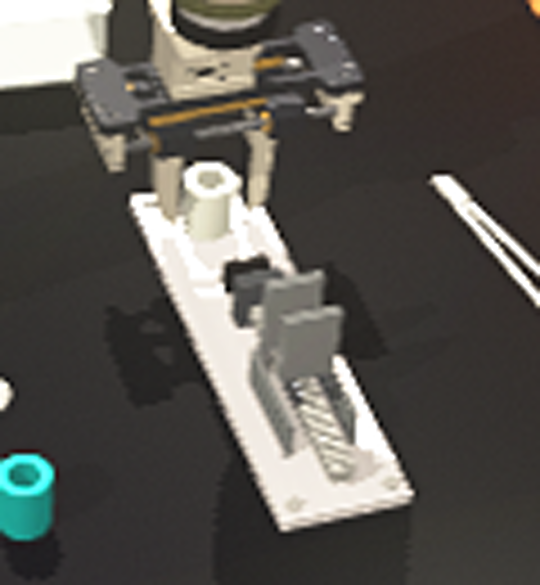

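Emit:
drive_tool:
  dp:
    - [0, 0, 0]
    - [0, 0, 0]
    - [0, 0, -20]
    - [0, 0, -30]
    - [0, 0, -40]
    - [0, 0, -40]
    - [-20, 0, -20]
  rot:
    - [0, 0, 0]
    - [0, 0, 0]
    - [0, 0, 0]
    - [0, 0, 0]
    - [0, 0, 0]
    - [0, 0, 0]
    - [0, 0, 0]
  jaw: [0.35, 0.35, 0.35, 0.35, 0.35, 0.35, 0.35]

```text
time: 8.45
ee_pos: [0.6259, 0.1085, 0.1788]
tool_rot: [0.707, 0.707, -0.002, -0.002]
ft_force: [0.9, -0.0, -0.2]
gripper_width: 0.649
```

```bash
python3 -c "
from h import *
print(observe()['qpos'])
plan(629,-39,180,0,12)
plan(629,-39,180,180,12)
v=snap('wrist','w8')
"
```

```text
[ 0.05232873  0.57618257 -0.47252563  1.82664419  0.34098632  0.82516578
 -0.58958607]
pos [625.9 108.5 178.8] phi 90.03 zaxis [-5.4e-03  5.0e-04 -1.0e+00] t 8.45
dp [[-12, 0, 0], [-12, 2, 0], [-12, 3, 0], [-11, 5, 0], [-11, 6, 0], [-10, 8, 0], [-9, 9, 0], [-7, 10, 0], [-6, 11, 0], [-4, 11, 0], [-3, 12, 0], [-1, 12, 0]] rotz 7.5
pos [625.9 108.5 178.8] phi 90.03 zaxis [-5.4e-03  5.0e-04 -1.0e+00] t 8.45
dp [[-12, 0, 0], [-12, -1, 0], [-12, -3, 0], [-11, -4, 0], [-11, -6, 0], [-10, -7, 0], [-9, -9, 0], [-8, -10, 0], [-6, -11, 0], [-5, -11, 0], [-3, -12, 0], [-2, -12, 0]] rotz -7.5
```

View pics/w8.png

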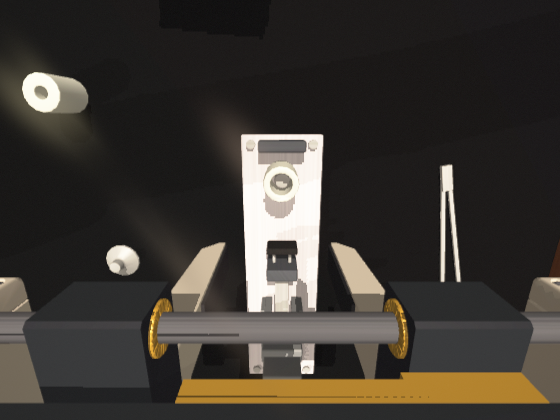

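Emit:
drive_tool:
  dp:
    - [-15, 0, 0]
    - [-15, 2, 0]
    - [-14, 4, 0]
    - [-13, 6, 0]
    - [-13, 8, 0]
    - [-12, 9, 0]
    - [-10, 10, 0]
    - [-8, 12, 0]
    - [-6, 13, 0]
    - [-4, 14, 0]
  rot:
    - [0, 0, 8.5]
    - [0, 0, 8.5]
    - [0, 0, 8.5]
    - [0, 0, 8.5]
    - [0, 0, 8.5]
    - [0, 0, 8.5]
    - [0, 0, 8.5]
    - [0, 0, 8.5]
    - [0, 0, 8.5]
    - [0, 0, 8.5]
  jaw: [0.25, 0.25, 0.25, 0.25, 0.25, 0.25, 0.25, 0.25, 0.25, 0.25]

```text
time: 9.5
ee_pos: [0.6178, -0.0505, 0.1822]
tool_rot: [1.0, 0.031, -0.0, 0.001]
ft_force: [-0.1, 0.7, 0.6]
gripper_width: 0.751
```

```bash
python3 -c "
from h import *
print(observe()['qpos'])
plan(629,-39,180,0,1)
"
```

```text
[ 0.02438414  0.51421705 -0.05276295  1.88199806  0.04242847  0.74674421
 -1.56063215]
pos [617.8 -50.5 182.2] phi 3.6 zaxis [-3.0e-04 -2.9e-03 -1.0e+00] t 9.5
dp [[12, -11, 2]] rotz 3.6
```

Emit:
drive_tool:
  dp:
    - [11, -11, 0]
    - [0, 0, 0]
    - [0, 0, 0]
  rot:
    - [0, 0, 3.6]
    - [0, 0, 0]
    - [0, 0, 0]
  jaw: [0.25, 0.25, 0.25]

```text
time: 9.8
ee_pos: [0.627, -0.0425, 0.1815]
tool_rot: [1.0, -0.004, -0.001, 0.003]
ft_force: [-0.4, -0.4, 0.2]
gripper_width: 0.749
```

```bash
python3 -c "
from h import *
plan(629,-39,180,0,1)
v=snap('wrist','w9')
P=cloud(v)
"
```

```text
pos [627.  -42.5 181.5] phi -0.51 zaxis [-0.0017 -0.0055 -1.    ] t 9.8
dp [[2, -3, 2]] rotz -0.51
```

View pics/w9.png

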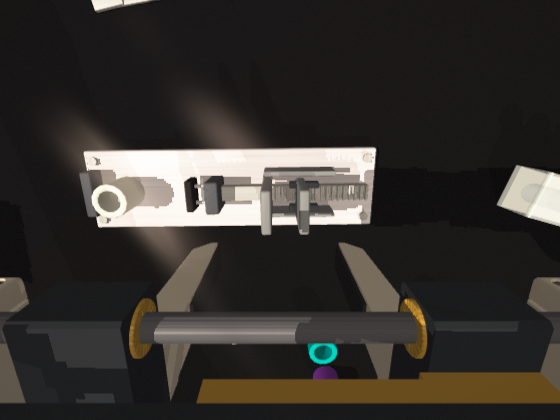

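```bash
python3 - <<'E'
from h import *
v=load('w9');P=cloud(v)
cv2.imwrite('pics/w9c.png',cv2.resize(v['im'][140:240,80:380],None,fx=2.6,fy=2.6*2,interpolation=cv2.INTER_CUBIC)[:,:,::-1])
m=(P[...,2]>.098)&(P[...,2]<.112)&(P[...,0]>.58)&(P[...,0]<.68)&(np.arange(420)[:,None]<245)&(abs(P[...,1]+.04)<.06)
for r in range(205,238,4):
    print(r,P[r][m[r]][:,1].round(3).tolist()[:30])
Q=P[m]; print(np.histogram(Q[:,1],np.arange(-.09,0,.003)))
E
```

```text
205 [-0.028, -0.029, -0.029, -0.03, -0.031, -0.032, -0.033, -0.034, -0.035, -0.035, -0.036, -0.061, -0.062, -0.062, -0.063, -0.064, -0.065, -0.066, -0.066, -0.067, -0.068, -0.069]
209 [-0.028, -0.029, -0.03, -0.031, -0.032, -0.033, -0.034, -0.034, -0.035, -0.036, -0.061, -0.062, -0.062, -0.063, -0.064, -0.065, -0.066, -0.067, -0.068, -0.068, -0.069]
213 [-0.028, -0.029, -0.03, -0.031, -0.032, -0.033, -0.034, -0.034, -0.035, -0.036, -0.061, -0.062, -0.062, -0.063, -0.064, -0.065, -0.066, -0.067, -0.067, -0.068, -0.069]
217 [-0.028, -0.029, -0.03, -0.031, -0.032, -0.033, -0.033, -0.034, -0.035, -0.036, -0.061, -0.061, -0.062, -0.062, -0.063, -0.064, -0.065, -0.066, -0.067, -0.068, -0.069, -0.07]
221 [-0.028, -0.029, -0.03, -0.031, -0.032, -0.033, -0.033, -0.034, -0.035, -0.036, -0.061, -0.062, -0.062, -0.063, -0.064, -0.065, -0.066, -0.067, -0.068, -0.069]
225 [-0.028, -0.029, -0.03, -0.031, -0.032, -0.032, -0.033, -0.034, -0.035, -0.036, -0.037, -0.061, -0.062, -0.063, -0.063, -0.064, -0.065, -0.066, -0.067, -0.068, -0.069]
229 [-0.028, -0.029, -0.03, -0.031, -0.032, -0.032, -0.033, -0.034, -0.035, -0.036, -0.037, -0.061, -0.061, -0.062, -0.063, -0.063, -0.064, -0.065, -0.066, -0.067, -0.068, -0.069]
233 [-0.028, -0.029, -0.03, -0.031, -0.031, -0.032, -0.033, -0.034, -0.035, -0.036, -0.061, -0.062, -0.063, -0.064, -0.064, -0.066, -0.067, -0.068, -0.069]
237 []
(array([  0,   0,   0,   0,   0,   0,  25, 153, 170, 142,   0,   0,   0,
         0,   0,   0,   0,  35, 161, 163, 121,   0,   0,   0,   0,   0,
         0,   0,   0]), array([-0.09 , -0.087, -0.084, -0.081, -0.078, -0.075, -0.072, -0.069,
       -0.066, -0.063, -0.06 , -0.057, -0.054, -0.051, -0.048, -0.045,
       -0.042, -0.039, -0.036, -0.033, -0.03 , -0.027, -0.024, -0.021,
       -0.018, -0.015, -0.012, -0.009, -0.006, -0.003]))
```

View pics/w9c.png

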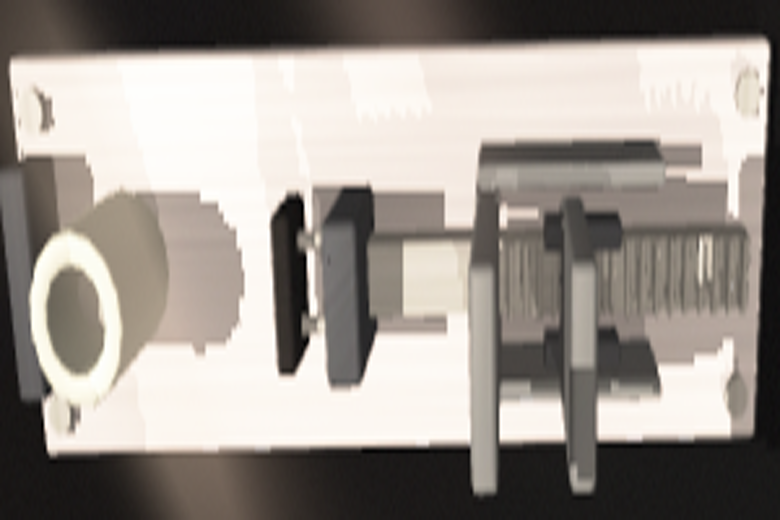

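Emit:
drive_tool:
  dp:
    - [2, -3, 25]
    - [0, 0, 30]
    - [0, 0, 30]
    - [0, 0, 20]
    - [0, 0, 6]
    - [0, 0, 0]
  rot:
    - [0.3, 0, -0.5]
    - [0, 0, 0]
    - [0, 0, 0]
    - [0, 0, 0]
    - [0, 0, 0]
    - [0, 0, 0]
  jaw: [0.25, 0.25, 0.25, 0.25, 0.25, 0.25]

```text
time: 10.45
ee_pos: [0.6285, -0.0395, 0.0683]
tool_rot: [1.0, 0.005, 0.0, -0.001]
ft_force: [0.3, -1.3, 0.2]
gripper_width: 0.754
```

```bash
python3 -c "
from h import *
plan(629,-40,66,0,1)
v=snap('wrist','w10')
"
```

```text
pos [628.5 -39.5  68.3] phi 0.61 zaxis [ 8.0e-04  1.4e-03 -1.0e+00] t 10.45
dp [[0, 0, 2]] rotz 0.61
```

View pics/w10.png

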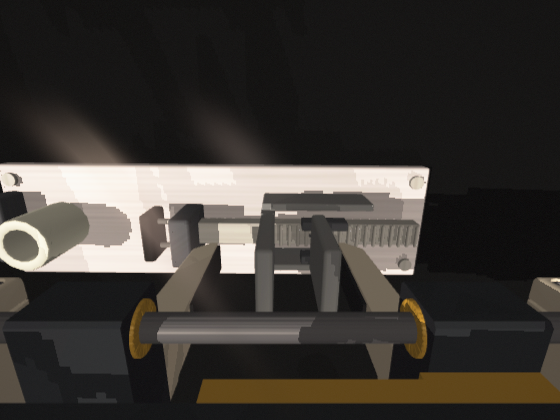

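Emit:
drive_tool:
  dp:
    - [0, 0, 2]
    - [0, 0, 0]
    - [0, 0, 0]
    - [0, 0, 0]
    - [0, 0, 0]
  rot:
    - [0, 0, 0]
    - [0, 0, 0]
    - [0, 0, 0]
    - [0, 0, 0]
    - [0, 0, 0]
  jaw: [0.5, 0.7, 0.78, 0.78, 0.78]
  grip_force: 20

```text
time: 11.0
ee_pos: [0.6298, -0.0435, 0.0699]
tool_rot: [1.0, 0.004, 0.003, 0.001]
ft_force: [0.3, -5.2, -4.4]
gripper_width: 0.369
```

```bash
python3 -c "
from h import *
plan(629,-40,66,0,1)
v=snap('wrist','w11')
"
```

```text
pos [629.8 -43.5  69.9] phi 0.47 zaxis [ 0.0053 -0.0021 -1.    ] t 11.0
dp [[-1, -3, 4]] rotz 0.47
```

View pics/w11.png

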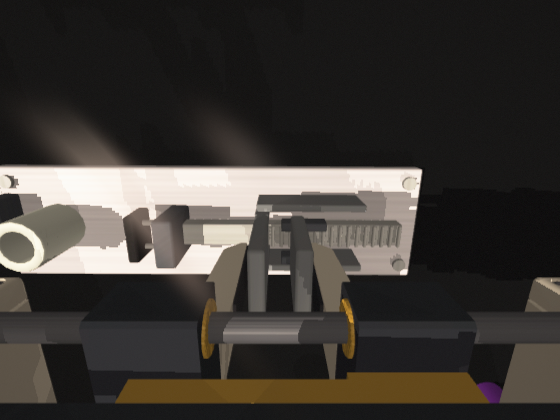

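Emit:
drive_tool:
  dp:
    - [0, -1, 2]
    - [0, 0, 1]
    - [0, 0, 1]
    - [0, 0, 0]
  rot:
    - [0, 0, 0]
    - [0, 0, 0]
    - [0, 0, 0]
    - [0, 0, 0]
  jaw: [0.78, 0.78, 0.78, 0.78]

```text
time: 11.45
ee_pos: [0.6304, -0.0389, 0.0692]
tool_rot: [1.0, 0.005, 0.004, -0.001]
ft_force: [1.8, -2.4, -9.4]
gripper_width: 0.233
```

```bash
python3 -c "
from h import *
plan(629,-40,66,0,1)
v=snap('wrist','w12')
"
```

```text
pos [630.4 -38.9  69.2] phi 0.55 zaxis [ 0.0077  0.0013 -1.    ] t 11.45
dp [[-1, 1, 3]] rotz 0.55
```

View pics/w12.png

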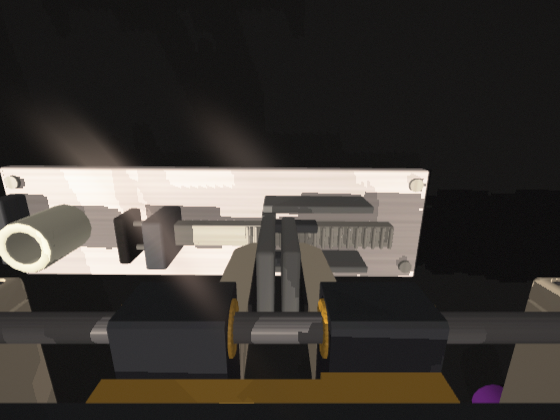

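```bash
cat >> h.py <<'E'
def jaw(fn):
    v=load(fn);P=cloud(v); x=P[...,0];y=P[...,1];z=P[...,2]
    ok=(abs(x-.6295)<.013)&(y>.0)&(y<.112)
    # block top
    b=y[ok&(abs(z-.055)<.003)]; p=y[ok&(abs(z-.047)<.003)&(v['im'].max(2)<120)]
    f=lambda a:np.percentile(a,[2,98]).round(4).tolist() if len(a)>5 else None
    print(fn,'block y',f(b),'pad y',f(p),'n',len(b),len(p))
    print(np.histogram(p,np.arange(.02,.115,.004)))
E
python3 -c "
from h import *
for f in ('w9','w10','w11','w12'): jaw(f)
v=load('w12');cv2.imwrite('pics/w12c.png',cv2.resize(v['im'][190:280,0:220],None,fx=3.6,fy=3.6,interpolation=cv2.INTER_CUBIC)[:,:,::-1])
"
```

```text
w9 block y [0.0179, 0.1116] pad y [0.0177, 0.0525] n 421 214
(array([ 0,  0,  0,  0,  0,  0, 76, 91, 15,  0,  0,  0,  0,  0,  0,  0,  0,
        0,  0,  0,  0,  0,  0]), array([0.02 , 0.024, 0.028, 0.032, 0.036, 0.04 , 0.044, 0.048, 0.052,
       0.056, 0.06 , 0.064, 0.068, 0.072, 0.076, 0.08 , 0.084, 0.088,
       0.092, 0.096, 0.1  , 0.104, 0.108, 0.112]))
w10 block y [0.0177, 0.1116] pad y [0.0176, 0.1115] n 982 635
(array([  0,   0,   0,   0,   0,   0, 215, 170,  24,   0,   0,   0,   0,
         0,   0,   0,   0,   0,   0,   0,   0,   0, 153]), array([0.02 , 0.024, 0.028, 0.032, 0.036, 0.04 , 0.044, 0.048, 0.052,
       0.056, 0.06 , 0.064, 0.068, 0.072, 0.076, 0.08 , 0.084, 0.088,
       0.092, 0.096, 0.1  , 0.104, 0.108, 0.112]))
w11 block y [0.0253, 0.1117] pad y [0.0252, 0.1115] n 1033 709
(array([  0, 107,   0,   0,   0,   0,   0,   0, 239, 196,  22,   0,   0,
         0,   0,   0,   0,   0,   0,   0,   0,   0, 145]), array([0.02 , 0.024, 0.028, 0.032, 0.036, 0.04 , 0.044, 0.048, 0.052,
       0.056, 0.06 , 0.064, 0.068, 0.072, 0.076, 0.08 , 0.084, 0.088,
       0.092, 0.096, 0.1  , 0.104, 0.108, 0.112]))
w12 block y [0.036, 0.1115] pad y [0.036, 0.1112] n 1046 749
(array([  0,   0,   0,  22,  97,   0,   0,   0,   0,   0,  24, 290, 163,
         0,   0,   0,   0,   0,   0,   0,   0,   0, 153]), array([0.02 , 0.024, 0.028, 0.032, 0.036, 0.04 , 0.044, 0.048, 0.052,
       0.056, 0.06 , 0.064, 0.068, 0.072, 0.076, 0.08 , 0.084, 0.088,
       0.092, 0.096, 0.1  , 0.104, 0.108, 0.112]))
```

View pics/w12c.png

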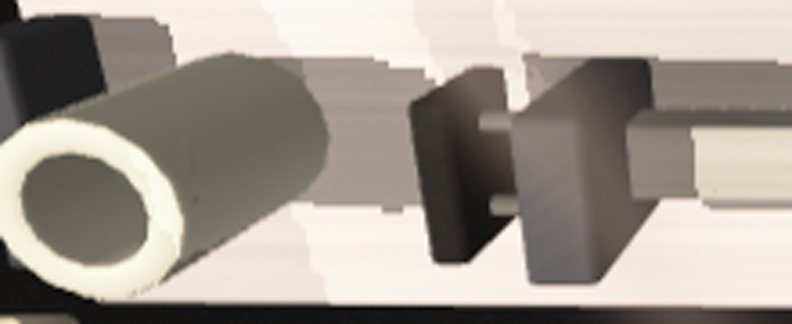

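Emit:
drive_tool:
  dp:
    - [0, 0, 0]
    - [0, 0, 0]
    - [-1, 0, 3]
    - [0, 0, 0]
    - [0, 0, 0]
    - [0, 0, 0]
  rot:
    - [0, 0, 0]
    - [0, 0, 0]
    - [0.3, 0, 0.5]
    - [0, 0, 0]
    - [0, 0, 0]
    - [0, 0, 0]
  jaw: [0.25, 0.25, 0.25, 0.25, 0.25, 0.25]

```text
time: 12.1
ee_pos: [0.6301, -0.0384, 0.0664]
tool_rot: [1.0, 0.0, 0.005, -0.004]
ft_force: [0.5, -0.3, -0.1]
gripper_width: 0.702
```

```bash
python3 -c "
from h import *
plan(629,-40,66,0,1)
v=snap('wrist','w13');jaw('w13')
"
```

```text
pos [630.1 -38.4  66.4] phi 0.03 zaxis [ 0.009   0.0077 -0.9999] t 12.1
dp [[-1, 2, 0]] rotz 0.03
w13 block y [0.0361, 0.1115] pad y [0.0359, 0.1114] n 1068 754
(array([  0,   0,   0,  27,  99,   0,   0,   0,   0,   0,  18, 304, 164,
         2,   0,   0,   0,   0,   0,   0,   0,   0, 140]), array([0.02 , 0.024, 0.028, 0.032, 0.036, 0.04 , 0.044, 0.048, 0.052,
       0.056, 0.06 , 0.064, 0.068, 0.072, 0.076, 0.08 , 0.084, 0.088,
       0.092, 0.096, 0.1  , 0.104, 0.108, 0.112]))
```

View pics/w13.png

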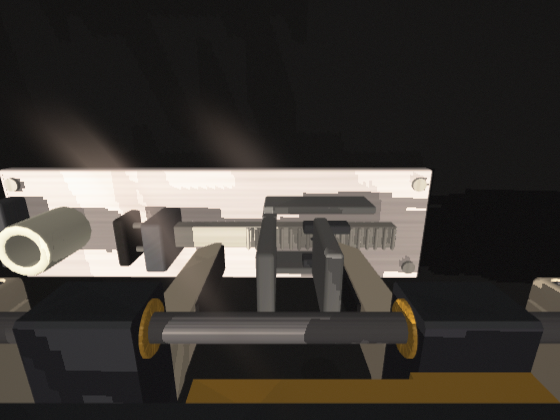

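Emit:
drive_tool:
  dp:
    - [-1, 0, 0]
    - [0, 0, 0]
    - [0, 0, 0]
    - [0, 0, 0]
    - [0, 0, 1]
    - [0, 0, 1]
    - [0, 0, 1]
    - [0, 0, 0]
    - [0, 0, 0]
  rot:
    - [-0.4, -0.5, 0]
    - [0, 0, 0]
    - [0, 0, 0]
    - [0, 0, 0]
    - [0, 0, 0]
    - [0, 0, 0]
    - [0, 0, 0]
    - [0, 0, 0]
    - [0, 0, 0]
  jaw: [0.5, 0.78, 0.78, 0.78, 0.78, 0.78, 0.78, 0.78, 0.78]

```text
time: 13.05
ee_pos: [0.6296, -0.039, 0.0652]
tool_rot: [1.0, 0.0, 0.001, 0.0]
ft_force: [-0.6, -3.2, -1.0]
gripper_width: 0.234
```

```bash
python3 -c "
from h import *
plan(629,-40,66,0,1)
v=snap('wrist','w14');jaw('w14')
"
```

```text
pos [629.6 -39.   65.2] phi 0.02 zaxis [ 1.3e-03 -6.0e-04 -1.0e+00] t 13.05
dp [[-1, 1, -1]] rotz 0.02
w14 block y [0.0539, 0.1115] pad y [0.0538, 0.1114] n 1106 836
(array([  0,   0,   0,   0,   0,   0,   0,   0, 161,   0,   0,   0,   0,
         0,   0, 234, 220,  62,   0,   0,   0,   0, 159]), array([0.02 , 0.024, 0.028, 0.032, 0.036, 0.04 , 0.044, 0.048, 0.052,
       0.056, 0.06 , 0.064, 0.068, 0.072, 0.076, 0.08 , 0.084, 0.088,
       0.092, 0.096, 0.1  , 0.104, 0.108, 0.112]))
```

View pics/w14.png

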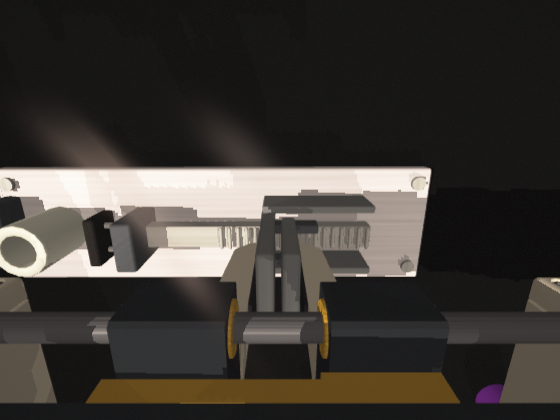

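Emit:
drive_tool:
  dp:
    - [0, 0, 0]
    - [0, 0, 0]
    - [0, 0, 0]
    - [0, 0, 0]
    - [0, 0, 0]
    - [0, 0, 0]
  rot:
    - [0, 0, 0]
    - [0, 0, 0]
    - [0, 0, 0]
    - [0, 0, 0]
    - [0, 0, 0]
    - [0, 0, 0]
  jaw: [0.25, 0.25, 0.25, 0.25, 0.25, 0.25]

```text
time: 13.7
ee_pos: [0.6297, -0.039, 0.0651]
tool_rot: [1.0, -0.0, 0.001, 0.0]
ft_force: [-0.6, -0.2, 0.6]
gripper_width: 0.699
```

```bash
python3 -c "
from h import *
plan(629,-39,66,0,1)
"
```

```text
pos [629.7 -39.   65.1] phi -0.04 zaxis [ 1.3e-03 -2.0e-04 -1.0e+00] t 13.7
dp [[-1, 0, -1]] rotz -0.04
```

Emit:
drive_tool:
  dp:
    - [0, 0, 0]
    - [0, 0, 0]
    - [0, 0, 0]
    - [0, 0, 0]
    - [0, 0, 1]
    - [0, 0, 1]
    - [0, 0, 0]
    - [0, 0, 0]
    - [0, 0, 0]
  rot:
    - [0, 0, 0]
    - [0, 0, 0]
    - [0, 0, 0]
    - [0, 0, 0]
    - [0, 0, 0]
    - [0, 0, 0]
    - [0, 0, 0]
    - [0, 0, 0]
    - [0, 0, 0]
  jaw: [0.5, 0.78, 0.78, 0.78, 0.78, 0.78, 0.78, 0.78, 0.78]

```text
time: 14.6
ee_pos: [0.6302, -0.039, 0.064]
tool_rot: [1.0, -0.0, 0.001, 0.0]
ft_force: [0.2, -1.5, -0.5]
gripper_width: 0.231
```

```bash
python3 -c "
from h import *
plan(629,-40,66,0,1)
v=snap('wrist','w15');jaw('w15')
cv2.imwrite('pics/w15c.png',cv2.resize(v['im'][190:280,0:220],None,fx=3.6,fy=3.6,interpolation=cv2.INTER_CUBIC)[:,:,::-1])
"
```

```text
pos [630.2 -39.   64. ] phi -0.04 zaxis [ 2.5e-03 -1.0e-04 -1.0e+00] t 14.6
dp [[-1, 1, -2]] rotz -0.04
w15 block y [0.0719, 0.1116] pad y [0.0717, 0.111] n 1146 863
(array([  0,   0,   0,   0,   0,   0,   0,   0,   0,   0,   0,   0,  55,
       143,   0,   0,   0,   0,   0,  45, 316, 175, 129]), array([0.02 , 0.024, 0.028, 0.032, 0.036, 0.04 , 0.044, 0.048, 0.052,
       0.056, 0.06 , 0.064, 0.068, 0.072, 0.076, 0.08 , 0.084, 0.088,
       0.092, 0.096, 0.1  , 0.104, 0.108, 0.112]))
```

View pics/w15c.png

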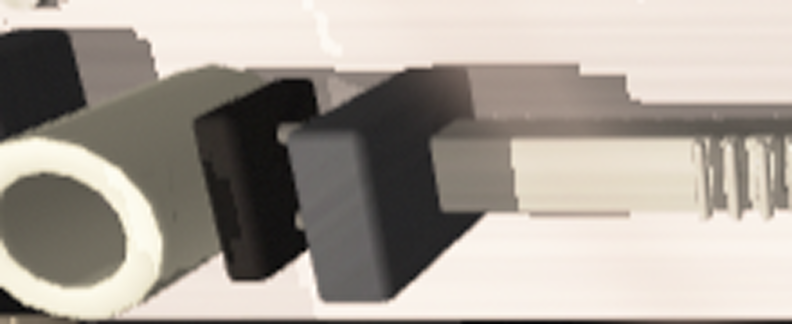

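Emit:
drive_tool:
  dp:
    - [0, 0, -1]
    - [0, 0, 0]
    - [0, 0, 0]
    - [0, 0, 0]
    - [0, 0, 0]
    - [0, 0, 0]
  rot:
    - [0, 0, 0]
    - [0, 0, 0]
    - [0, 0, 0]
    - [0, 0, 0]
    - [0, 0, 0]
    - [0, 0, 0]
  jaw: [0.25, 0.25, 0.25, 0.25, 0.25, 0.25]

```text
time: 15.25
ee_pos: [0.63, -0.0394, 0.0648]
tool_rot: [1.0, -0.001, 0.001, -0.0]
ft_force: [-0.0, -0.3, -0.2]
gripper_width: 0.7
```

```bash
python3 -c "
from h import *
plan(629,-39,66,0,1)
v=snap('wrist','w16');jaw('w16')
cv2.imwrite('pics/w16c.png',cv2.resize(v['im'][190:280,0:220],None,fx=3.6,fy=3.6,interpolation=cv2.INTER_CUBIC)[:,:,::-1])
"
```

```text
pos [630.  -39.4  64.8] phi -0.12 zaxis [ 0.0022  0.     -1.    ] t 15.25
dp [[-1, 0, -1]] rotz -0.12
w16 block y [0.0719, 0.1115] pad y [0.0717, 0.1112] n 1119 872
(array([  0,   0,   0,   0,   0,   0,   0,   0,   0,   0,   0,   0,  44,
       150,   0,   0,   0,   0,   0,  53, 326, 165, 134]), array([0.02 , 0.024, 0.028, 0.032, 0.036, 0.04 , 0.044, 0.048, 0.052,
       0.056, 0.06 , 0.064, 0.068, 0.072, 0.076, 0.08 , 0.084, 0.088,
       0.092, 0.096, 0.1  , 0.104, 0.108, 0.112]))
```

View pics/w16c.png

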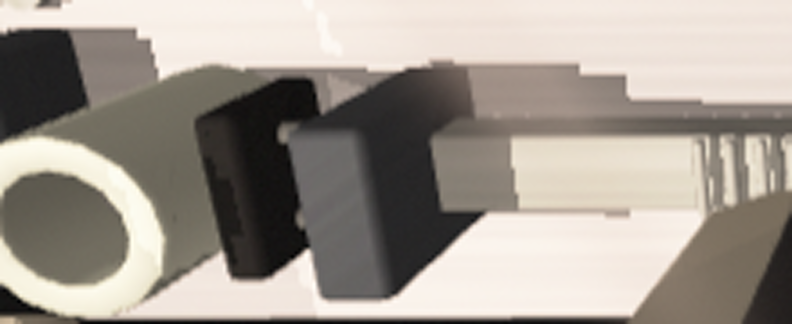

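View pics/w16.png

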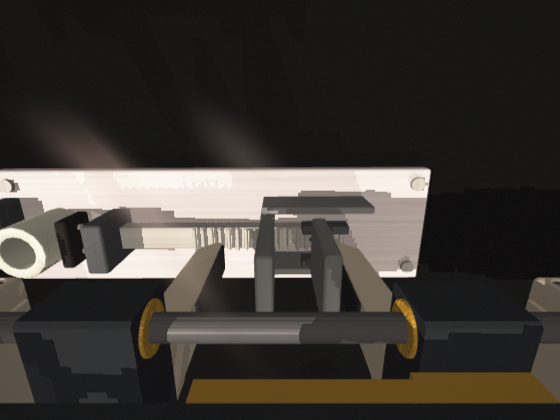

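Emit:
drive_tool:
  dp:
    - [0, 5, 0]
    - [0, 0, 0]
    - [0, 0, 0]
    - [0, 0, 0]
    - [0, 0, 0]
    - [0, 0, 0]
    - [0, 0, 0]
  rot:
    - [0, 0, 0]
    - [0, 0, 0]
    - [0, 0, 0]
    - [0, 0, 0]
    - [0, 0, 0]
    - [0, 0, 0]
    - [0, 0, 0]
  jaw: [0.35, 0.5, 0.6, 0.62, 0.62, 0.62, 0.62]
  grip_force: 20

```text
time: 16.0
ee_pos: [0.6303, -0.0459, 0.0649]
tool_rot: [1.0, -0.001, 0.001, 0.0]
ft_force: [0.9, -2.6, 0.2]
gripper_width: 0.381
```

```bash
python3 -c "
from h import *
plan(629,-43,66,0,1)
v=snap('wrist','w17');jaw('w17')
cv2.imwrite('pics/w17c.png',cv2.resize(v['im'][190:280,0:220],None,fx=3.6,fy=3.6,interpolation=cv2.INTER_CUBIC)[:,:,::-1])
"
```

```text
pos [630.3 -45.9  64.9] phi -0.15 zaxis [ 2.8e-03 -9.0e-04 -1.0e+00] t 16.0
dp [[-1, -3, -1]] rotz -0.15
w17 block y [0.0758, 0.1116] pad y [0.0759, 0.1116] n 939 777
(array([  0,   0,   0,   0,   0,   0,   0,   0,   0,   0,   0,   0,   0,
        22, 187,   0,   0,   0,   0,   0,  37, 339, 192]), array([0.02 , 0.024, 0.028, 0.032, 0.036, 0.04 , 0.044, 0.048, 0.052,
       0.056, 0.06 , 0.064, 0.068, 0.072, 0.076, 0.08 , 0.084, 0.088,
       0.092, 0.096, 0.1  , 0.104, 0.108, 0.112]))
```

View pics/w17c.png

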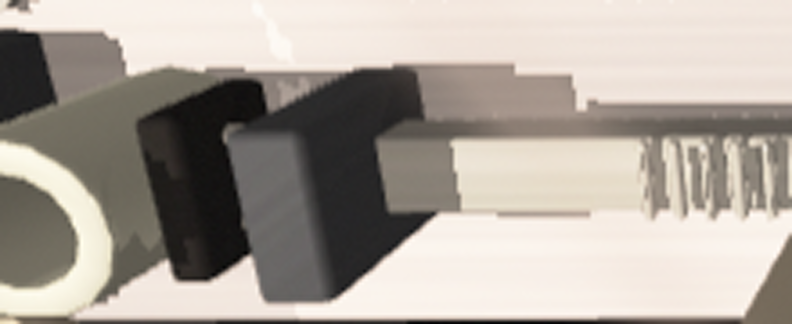

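View pics/w17.png

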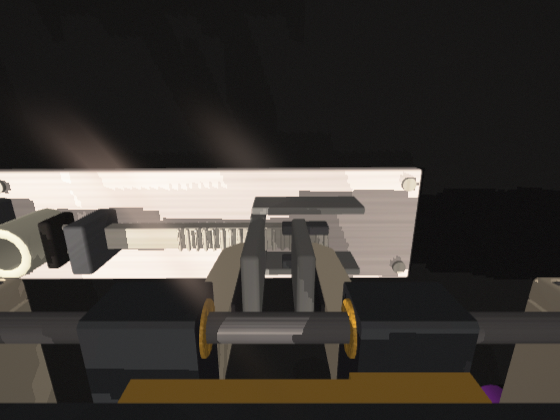

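```bash
cat >> h.py <<'E'
def gap(fn,pc,bc,sc=3.6):
    v=load(fn); p=ray(v,pc[0]/sc,pc[1]/sc+190,.047); b=ray(v,bc[0]/sc,bc[1]/sc+190,.055)
    print(fn,'pad corner',p.round(4),'block corner',b.round(4),'dy(22 free)',round((p[1]-b[1])*1e3,1))
E
python3 -c "
from h import *
gap('w12',(411,103),(513,122))
gap('w16',(197,122),(290,130))
gap('w17',(137,124),(230,131))
"
```

```text
w12 pad corner [0.6456 0.071  0.047 ] block corner [0.6449 0.0486 0.055 ] dy(22 free) 22.3
w16 pad corner [0.6444 0.1072 0.047 ] block corner [0.6458 0.0849 0.055 ] dy(22 free) 22.3
w17 pad corner [0.6444 0.1117 0.047 ] block corner [0.646 0.089 0.055] dy(22 free) 22.8
```

Emit:
drive_tool:
  dp:
    - [0, 0, 0]
    - [0, 0, 0]
    - [0, 0, 0]
    - [0, 0, 0]
    - [0, 0, 0]
  rot:
    - [0, 0, 0]
    - [0, 0, 0]
    - [0, 0, 0]
    - [0, 0, 0]
    - [0, 0, 0]
  jaw: [0.64, 0.66, 0.67, 0.67, 0.67]

```text
time: 16.55
ee_pos: [0.6303, -0.0436, 0.0649]
tool_rot: [1.0, -0.0, 0.001, -0.0]
ft_force: [0.3, -0.5, -0.0]
gripper_width: 0.333
```

```bash
python3 -c "
from h import *
plan(629,-43,66,0,1)
v=snap('wrist','w18');jaw('w18')
cv2.imwrite('pics/w18c.png',cv2.resize(v['im'][190:280,0:220],None,fx=3.6,fy=3.6,interpolation=cv2.INTER_CUBIC)[:,:,::-1])
"
```

```text
pos [630.3 -43.6  64.9] phi -0.02 zaxis [ 2.6e-03  7.0e-04 -1.0e+00] t 16.55
dp [[-1, -1, -1]] rotz -0.02
w18 block y [0.0799, 0.0935] pad y [0.0798, 0.1115] n 922 742
(array([  0,   0,   0,   0,   0,   0,   0,   0,   0,   0,   0,   0,   0,
         0,  50, 170,   0,   0,   0,   0,   0, 331, 191]), array([0.02 , 0.024, 0.028, 0.032, 0.036, 0.04 , 0.044, 0.048, 0.052,
       0.056, 0.06 , 0.064, 0.068, 0.072, 0.076, 0.08 , 0.084, 0.088,
       0.092, 0.096, 0.1  , 0.104, 0.108, 0.112]))
```

View pics/w18c.png

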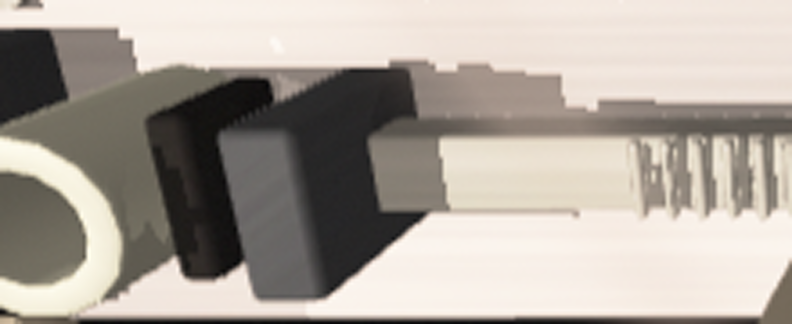

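```bash
python3 -c "
from h import *
gap('w18',(147,122),(220,132))
"
```

```text
w18 pad corner [0.6444 0.1123 0.047 ] block corner [0.6454 0.0932 0.055 ] dy(22 free) 19.1
```

Emit:
drive_tool:
  dp:
    - [0, 0, 0]
    - [0, 0, 0]
    - [0, 0, 0]
    - [0, 0, 0]
    - [0, 0, 0]
  rot:
    - [0, 0, 0]
    - [0, 0, 0]
    - [0, 0, 0]
    - [0, 0, 0]
    - [0, 0, 0]
  jaw: [0.69, 0.705, 0.705, 0.705, 0.705]

```text
time: 17.1
ee_pos: [0.6303, -0.0421, 0.0649]
tool_rot: [1.0, 0.0, 0.001, -0.001]
ft_force: [0.4, 1.4, -0.0]
gripper_width: 0.301
```

```bash
python3 -c "
from h import *
plan(629,-43,66,0,1)
v=snap('wrist','w19');jaw('w19')
cv2.imwrite('pics/w19c.png',cv2.resize(v['im'][190:280,0:220],None,fx=3.6,fy=3.6,interpolation=cv2.INTER_CUBIC)[:,:,::-1])
v=snap('scene','c19');cv2.imwrite('pics/c19c.png',cv2.resize(v['im'][150:330,170:430],None,fx=3,fy=3,interpolation=cv2.INTER_CUBIC)[:,:,::-1])
"
```

```text
pos [630.3 -42.1  64.9] phi 0.04 zaxis [ 0.0026  0.002  -1.    ] t 17.1
dp [[-1, 1, -1]] rotz 0.04
w19 block y [0.0826, 0.0963] pad y [0.0824, 0.1116] n 913 713
(array([  0,   0,   0,   0,   0,   0,   0,   0,   0,   0,   0,   0,   0,
         0,   0, 212,   3,   0,   0,   0,   1, 306, 191]), array([0.02 , 0.024, 0.028, 0.032, 0.036, 0.04 , 0.044, 0.048, 0.052,
       0.056, 0.06 , 0.064, 0.068, 0.072, 0.076, 0.08 , 0.084, 0.088,
       0.092, 0.096, 0.1  , 0.104, 0.108, 0.112]))
```

View pics/w19c.png

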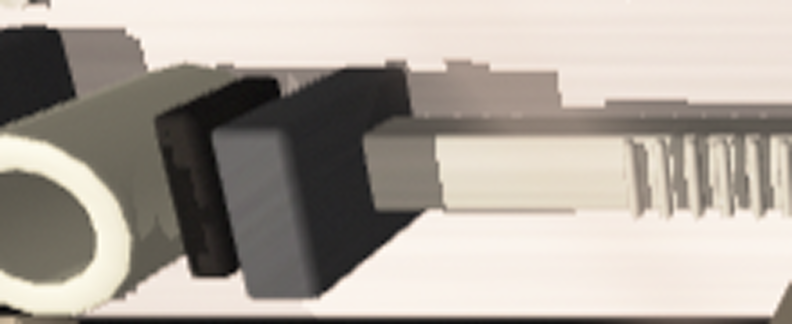

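View pics/c19c.png

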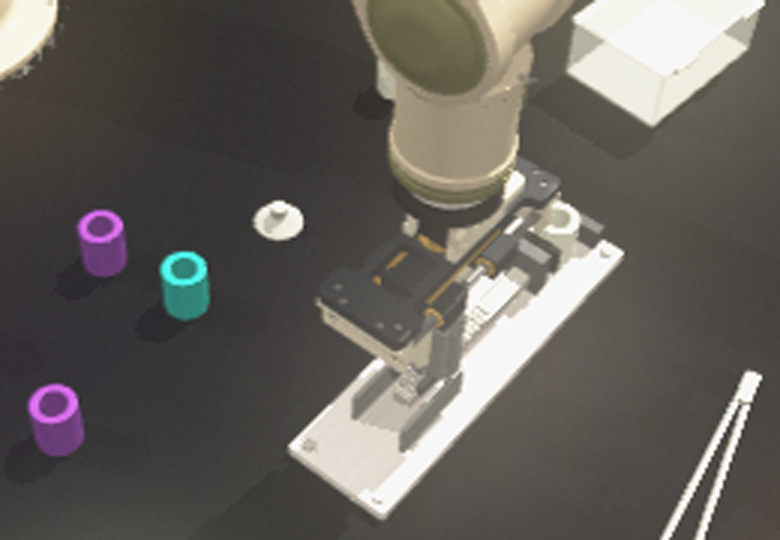

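```bash
python3 -c "
from h import *
gap('w19',(157,122),(213,131))
"
```

```text
w19 pad corner [0.6441 0.1122 0.047 ] block corner [0.6454 0.0961 0.055 ] dy(22 free) 16.1
```

Emit:
drive_tool:
  dp:
    - [0, 0, 0]
    - [0, 0, 0]
    - [0, 0, 0]
    - [0, 0, 0]
  rot:
    - [0, 0, 0]
    - [0, 0, 0]
    - [0, 0, 0]
    - [0, 0, 0]
  jaw: [0.705, 0.705, 0.705, 0.705]

```text
time: 17.6
ee_pos: [0.6303, -0.0421, 0.0649]
tool_rot: [1.0, 0.0, 0.001, -0.001]
ft_force: [0.6, 2.4, 0.1]
gripper_width: 0.302
```

```bash
python3 -c "
from h import *
v=snap('wrist','w20')
cv2.imwrite('pics/w20c.png',cv2.resize(v['im'][190:280,0:220],None,fx=3.6,fy=3.6,interpolation=cv2.INTER_CUBIC)[:,:,::-1])
v=snap('side','s20')
"
```

```text
(no output)
```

View pics/w20c.png

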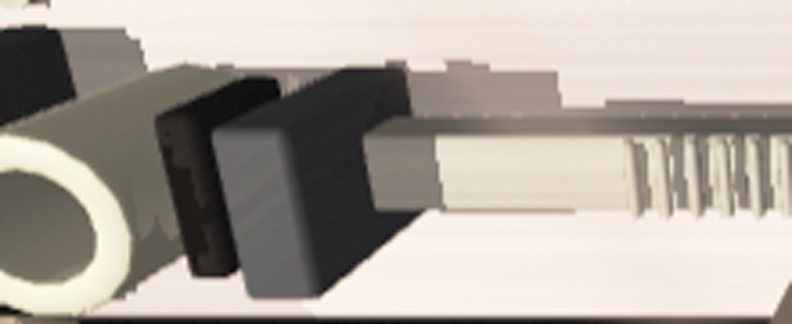

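View pics/s20.png

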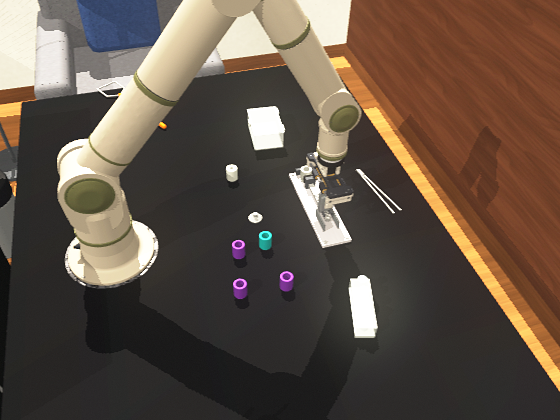

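```bash
python3 -c "
from h import *
v=load('w20');P=cloud(v);m=(v['im'].min(2)>200)&(P[...,1]>.105)&(P[...,1]<.15)&(abs(P[...,0]-.63)<.02)&(P[...,2]>.03)
print(np.percentile(P[m][:,2],[10,50,90]),m.sum())
print(job.job_done())"
```

```text
[0.05742942 0.0581981  0.05896723] 647
the job is handed in; nothing more can be done
None
```

The wide-bore sleeve is on the clamp's pin, and the job was handed in with the trigger still squeezed and the pad pressing on it. The run took about 17.7 s of the 64 s.

**What I did:**
- I identified the wide-bore sleeve by its bore-to-outside ratio and gripped it on its x sides. I lowered it over the pin without contact force, let it go, and left the narrow sleeve where it stood.
- Three full trigger squeezes moved the jaw 18 mm each. I then made a fourth, partial squeeze in steps, checking the pad after each one.

**Last checks:**
- **Sleeve height:** its top reads z ≈ 58 mm, against 57 mm expected when it is fully down on the board.
- **Pad squash:** from the pad and jaw-block corners, about 6 mm of the 14 mm available. A second picture, after half a second of holding, looked the same.
- **Squeeze position:** the gripper opening held steady at about 28 mm. The highest wrist force I saw was about 10 N, mid-squeeze.
- **Other things:** the last side view shows the rest standing as before.

**Where measurements disagreed:** the scene and side cameras differed by about 10 mm on the pin's position, so I used the wrist camera, which the smooth fit confirmed. The sleeve moved 2 to 3 mm back on the pin as the pad met it, which is within its play.

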